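# Turn a temperature logger from the cooling rack through the V-blocks into its fitted tray

## Task

The long stainless temperature logger with the wide cap has cooled off in its rack: put it away in the recess of the fitted tray, lying fully down with its cap in the wide pocket. You can only get hold of it by its cap end there, so first tip it down to lie across both V-blocks, about centred, let go and let it settle, then pick it up again by its middle. It is a reference instrument: lower it, never let it drop or topple, and leave the short loggers, the handheld readout and the well insert where they are.

Things in the scene. Friction and masses are not known exactly. Their poses are not given: they have to be found in the camera images.
- logger_mid (a point): Centre of the long stainless logger, a round rod 200 mm long, 16 mm in diameter, about 0.16 kg, z along it from tip to cap. A wide cap 22 mm in diameter takes up the last 18 mm of one end; the other tapers over 12 mm to a flat 11 mm tip. It stands loose on its tip in one of the rack's three holes, cap up.
- logger_cap (a point): Centre of the end face of the long logger's cap, 100 mm from its middle (9 mm beyond the middle of the cap). Pinched hard by the cap (40 N) the rod keeps its lean; pinched lightly (5 to 12 N) it swivels about the line between the two fingers when its tip is pushed aside.
- logger_tip (a point): Centre of the long logger's tip face, 100 mm from its middle, on the other end.
- rack: Aluminium cooling rack, 66 by 190 mm, fixed; origin under its centre, x across it, y along its row of three 20 mm holes at y = -60, 0 and 60 mm. The top of its perforated plate is 80 mm high; the rods stand on its floor, 8 mm above the bench, so the long logger rises to 208 mm and the short ones to 143 mm.
- vee_mid (a point): Centre of a 16 mm rod lying in both grooves of the pair of steel V-blocks, midway between them, 57.3 mm above the bench; y along the grooves, x across, z up. Blocks: fixed, 50 mm wide (x), 28 mm long (y), at y = 33 to 61 and -61 to -33 mm, the gap between them open; tops 62 mm above the bench; 90 degree grooves 32 mm wide, 16 mm deep.
- recess_mid (a point): Where the logger's middle lies when home in the grey fitted tray: over the tray's centre, 32 mm above the bench; y along the recess to the cap pocket, z up. Tray: fixed, 130 (x) by 260 mm (y), 44 mm high. A finger scoop across its middle, 70 mm long (y) and 104 mm wide (x), goes down to 6 mm above the bench.
- recess_cap (a point): Where the centre of the cap's end face lies when home: 100 mm along +y from recess_mid, in a pocket 26 mm wide and 28 mm long with 4 mm of end play, its floor 20 mm above the bench.
- recess_tip (a point): Where the tip face lies when home: 100 mm along -y from recess_mid. The trough here is 19.5 mm wide with its floor 24 mm above the bench and its upper edges bevelled 5 mm; a logger that is home lies with its top 4 mm below the tray's top.
- short_a_mid (a point): Centre of a short stainless logger, 15 mm in diameter and 135 mm long, with no wide cap, standing in another hole of the rack; to be left there.
- short_b_mid (a point): Centre of a second short logger just like it, in the remaining hole; to be left there.
- readout_mid (a point): Centre of the handheld readout, a black box 85 by 175 by 32 mm lying beyond the V-blocks; to be left alone.
- insert_mid (a point): Centre of the aluminium well insert, an upright cylinder 34 mm in diameter and 70 mm high, standing beyond the V-blocks to one side; to be left alone.
- vblocks: The grey granite plate under the V-blocks, 110 (x) by 170 mm (y), fixed; origin under its centre. Its top is 20 mm above the bench, 37 mm below the axis of a rod lying in the blocks.
Not all that is in view belongs to the job. What is shaped like the part that bears logger_mid but red is not meant.

How it is judged:
By the outcome, as a careful person would: the job done as asked, in the order asked, and still so for the second after the job is handed in, with the robot touching nothing.
It also fails if it takes over 61 s, if anything falls off the work surface, if the arm or the gripper's body presses on something with over 40 N, if the wrist force passes 120 N, or if a joint passes its speed limit or range.

## Robot

A 7-joint arm with a two-finger parallel gripper is mounted at the origin on the work surface. World frame = base frame: x ahead of the robot, y to its left, z up, the work surface at z = 0. Lengths are in m, angles in rad, forces in N, time in s.
With the tool pointing down it reaches from about 0.4 to 0.85 m from the base axis. Payload 10.4 kg.
Tool frame: the origin (TCP) lies at the very end of the fingers, on their centre line; the grasp point (between the pads) lies r.grasp_offset behind it (r.grasp_offset is the distance from the TCP to the grasp point, in m); z points along the fingers, y is the direction in which the jaws open and shut (so a half turn about z gives the same grasp; the last joint's range is limited). The gripper opens to 87 mm and grips with 3 to 60 N. Pads are 19 mm wide; open, the fingers measure 117 mm over their backs; the gripper's body (75 mm by 190 mm) begins 51 mm behind the grasp point.
Start: joints at [1.272, 0.332, -0.065, 1.46, 0.022, 1.35, -0.088], TCP at [0.17, -0.601, 0.223] pointing down, gripper open.
Joint ranges: [-2.6, 2.6], [-0.5, 2.12], [-1.47, 1.34], [0.16, 2.42], [-1.27, 4.41], [0.06, 2.06], [-2.6, 2.6]. Speed limits (rad/s): [2.22, 2.22, 2.79, 2.79, 3.14, 3.14, 3.14].

## Interface

Orientations are given as a unit quaternion [x, y, z, w].
In Python, from bench import read_state, cams, job, r gives the robot as it stands. The module is installed in compiled form; this text tells all that it offers.
- The arm moves only by the tool arm_command, never from a script. Its argument "increments" is a list of rows, each an object of numbers: "gripper": the opening in per cent of the stroke, from 0 (shut) to 100 (fully open); "dx", "dy", "dz": the shift along the tool's x, y, z in m; "spin": the turn about the tool's z in degrees. In form: [{"gripper": .., "dx": .., "dy": .., "dz": .., "spin": ..}, ...]. A call has exactly 8 rows; each row shifts and turns the commanded pose from where the row before left it, along the tool's axes as they then stand; what a row does not reach is not made up. A row lasts 1/8 s, in which the tool goes at most 62.5 mm and 10.7 degrees, less where a joint would pass 70% of its speed; a pose out of reach is approached as far as the arm can. A call with a gripper value outside its range is refused whole. The fingers move at their own pace and stop on an object; "grip_force" is the grip in N (left out, the last holds). Time passes only in rows, so rows that do not move let the fingers close, or fill a call up. It gives the time, the measured TCP pose, the force and the opening at its end, in the units of the state.
- read_state(): the state, without advancing time (a new reading comes with each control period).
- cams.camera(name): name is "scene" or "top"; returns the picture (400x640x3 uint8, red, green, blue); there is no depth.
- cams.camera_info(name): a dict with "K" (3x3 intrinsics, pixels), "k1" (the pictures are not rectified: a ray, as slopes to the right and down, at radius r is drawn at 1 + k1 r^2 times it, then the intrinsics apply), "rvec" (rotation vector, rad) and "tvec" (3), from world to camera coordinates, as OpenCV has them. Camera axes: x right, y down, z forward; pixel columns grow to the right and rows downward; lengths in m; the calibration is good to about 2 mm. A picture is of the moment at which its call begins. camera_info takes no time and is no camera call.
- job.close_job(): hands the job in, once; it reports no verdict.
The state is a dict: "time": time; "joint_positions": joint angles; "joint_vel": joint speeds; "joint_torque": joint torques, N m; "ee_pos": TCP position; "eef_rot": TCP orientation; "ft_force": force on the tool from outside, world axes, zero at the start; "torque": the same for the moment, N m; "width": finger opening in m.
Only numpy, scipy, OpenCV 4.12 (cv2) and the standard library are available. Lean on these libraries where they do the work, as an engineer would, in place of code of your own. Each camera call takes 0.05 s, during which the arm holds its last target.

## Working session

There is one attempt and no reset: what is moved stays moved. The work goes in short steps, Python scripts to look and compute and a tool call to move; the robot and the scene stay as the last step left them, time stands still between calls to the robot, and variables do not carry over. Pictures are saved under pics/ and viewed, and the job is handed in when it is done.

Besides the shell and the picture viewer there is one more tool, called after ">>>" in YAML: its name, and indented under it one key for each argument. arm_command: Moves the arm, as the interface text tells. Its arguments: {"type":"object","properties":{"increments":{"type":"array","items":{"type":"object","properties":{"gripper":{"type":"number"},"dx":{"type":"number"},"dy":{"type":"number"},"dz":{"type":"number"},"spin":{"type":"number"}}}},"grip_force":{"type":"number"}},"required":["increments"]}

```bash
mkdir -p pics; ls
python3 - <<'E'
from bench import read_state, cams, job, r
import cv2, numpy as np
print(read_state()); print(r.grasp_offset)
for n in ("scene","top"):
    im=cams.camera(n); cv2.imwrite(f"pics/{n}0.png",im[:,:,::-1]); i=cams.camera_info(n); print(n,i)
E
```

```text
pics
{'time': 0.0, 'joint_positions': array([ 1.27236428,  0.33286799, -0.06470164,  1.46095712,  0.02156898,
        1.34991232, -0.08849162]), 'joint_vel': array([-0.00042033,  0.00032864, -0.00083552, -0.00182149, -0.00112672,
       -0.00062344,  0.00072394]), 'joint_torque': array([-5.45932119e-05, -6.23250532e+01,  2.44673219e-02, -3.89888871e+01,
       -6.14184444e-02,  3.97337589e-02,  1.22168326e-04]), 'ee_pos': array([ 0.17011261, -0.60098734,  0.22174883]), 'eef_rot': array([ 9.90502710e-01,  1.37491291e-01, -1.18477674e-04, -7.15660202e-04]), 'ft_force': array([0.36401004, 0.09289342, 0.18752236]), 'torque': array([ 0.01987506, -0.04107186, -0.02501286]), 'width': 0.08717826585927081}
0.0187
scene {'K': array([[492.47124667,   0.        , 320.89220857],
       [  0.        , 492.47124667, 194.72970506],
       [  0.        ,   0.        ,   1.        ]]), 'k1': 0.022827573672302773, 'rvec': array([ 2.20638033,  1.37191771, -0.43961824]), 'tvec': array([-0.22548613, -0.32079858,  1.68441948])}
top {'K': array([[466.54403763,   0.        , 320.65316363],
       [  0.        , 466.54403763, 211.12322518],
       [  0.        ,   0.        ,   1.        ]]), 'k1': -0.04517178004270827, 'rvec': array([ 2.12821218, -2.08764657,  0.17955557]), 'tvec': array([0.00327886, 0.59253422, 1.395732  ])}
```

View pics/scene0.png

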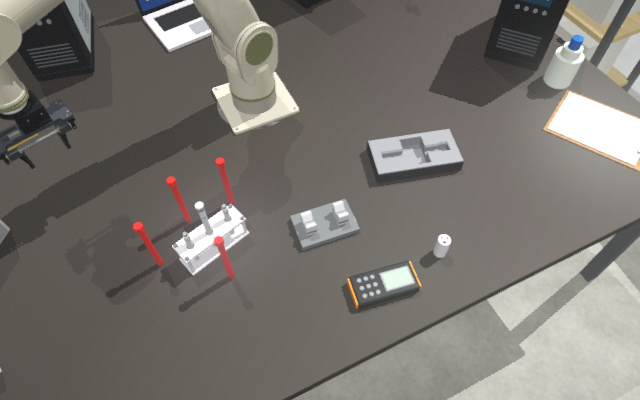

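View pics/top0.png

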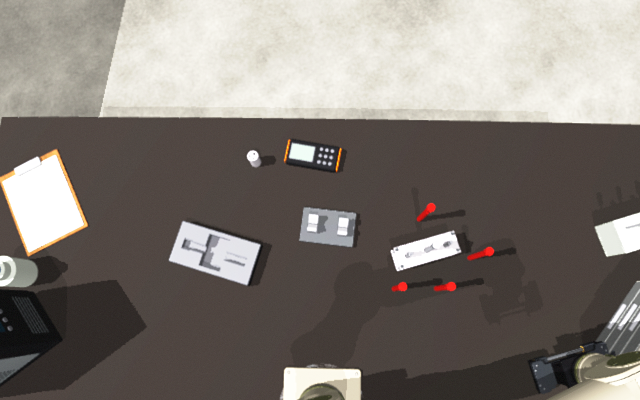

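```bash
cat > h.py <<'E'
import cv2, numpy as np
from bench import read_state, cams, job, r
from scipy.spatial.transform import Rotation as Rn
def info(n):
    i=cams.camera_info(n); R=cv2.Rodrigues(np.array(i['rvec']))[0]
    return np.array(i['K']),i['k1'],R,np.array(i['tvec'])
def ray(n,uv):
    K,k1,R,t=info(n)
    d=np.array([k1,0,0,0,0],float)
    p=cv2.undistortPoints(np.array([[uv]],float),K,d)[0,0]
    return -R.T@t, R.T@np.array([p[0],p[1],1.])
def onz(n,uv,z):
    o,d=ray(n,uv); return o+d*(z-o[2])/d[2]
def tri(uv_s,uv_t):
    o1,d1=ray('scene',uv_s);o2,d2=ray('top',uv_t)
    A=np.stack([d1,-d2],1);s=np.linalg.lstsq(A,o2-o1,rcond=None)[0]
    a,b=o1+d1*s[0],o2+d2*s[1]; return (a+b)/2,np.linalg.norm(a-b)
def proj(n,P):
    K,k1,R,t=info(n)
    return cv2.projectPoints(np.array(P,float).reshape(-1,3),cv2.Rodrigues(R)[0],t,K,np.array([k1,0,0,0,0]))[0][:,0]
def crop(im,x0,y0,w,h,s,f):
    c=im[y0:y0+h,x0:x0+w,::-1]; cv2.imwrite(f,cv2.resize(c,None,fx=s,fy=s,interpolation=cv2.INTER_CUBIC))
E
python3 - <<'E'
import cv2
for n,b,s in [("scene",(125,145,140,145),5),("top",(375,190,130,110),6),("top",(160,195,210,95),3.8),("scene",(280,120,190,135),4)]:
    x,y,w,h=b; im=cv2.imread(f"pics/{n}0.png")[y:y+h,x:x+w]
    cv2.imwrite(f"pics/c_{n}{x}.png",cv2.resize(im,None,fx=min(s,590/h),fy=min(s,590/h),interpolation=cv2.INTER_CUBIC))
E
```

```text
(no output)
```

View pics/c_scene125.png

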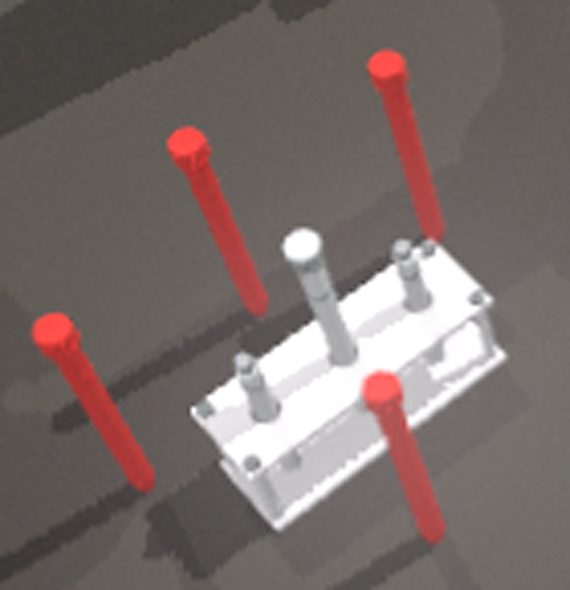

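View pics/c_top375.png

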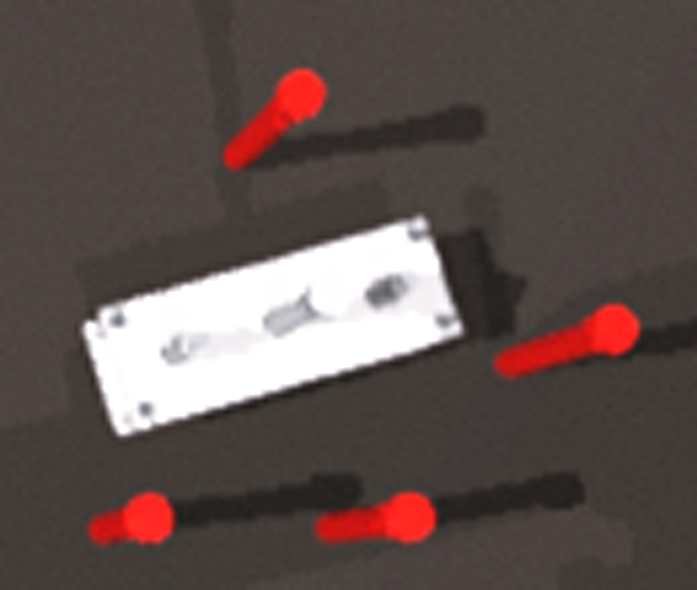

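View pics/c_top160.png

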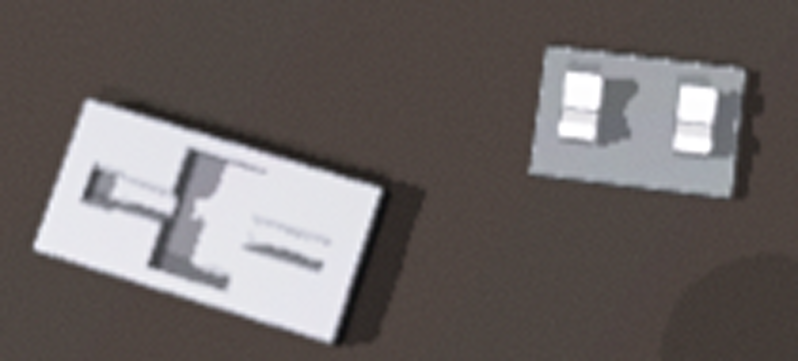

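View pics/c_scene280.png

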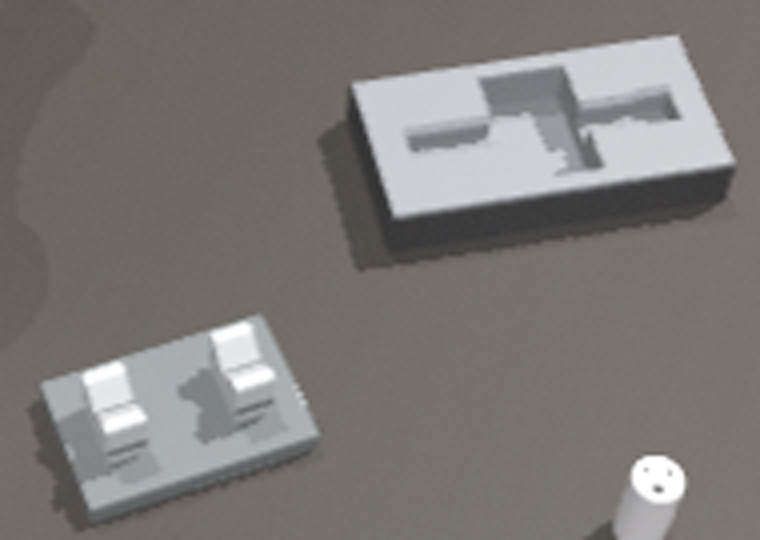

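```bash
cat > m.py <<'E'
from h import *
S=cv2.imread("pics/scene0.png");T=cv2.imread("pics/top0.png")
def rects(im,n,lo,hi,box,z,f=None):
    x,y,w,h=box; hsv=cv2.cvtColor(im,cv2.COLOR_BGR2HSV)
    m=cv2.inRange(hsv,lo,hi); k=np.zeros_like(m);k[y:y+h,x:x+w]=m[y:y+h,x:x+w]
    cs,_=cv2.findContours(k,cv2.RETR_EXTERNAL,cv2.CHAIN_APPROX_NONE);c=max(cs,key=cv2.contourArea)
    hull=cv2.convexHull(c); b=cv2.boxPoints(cv2.minAreaRect(hull))
    P=np.array([onz(n,p,z)[:2] for p in b]); 
    e1=P[1]-P[0];e2=P[2]-P[1]
    L=e1 if np.linalg.norm(e1)>np.linalg.norm(e2) else e2
    print(n,z,'px',b.mean(0).round(1),'c',P.mean(0).round(4),'sizes',np.linalg.norm(e1).round(4),np.linalg.norm(e2).round(4),'long angle',np.degrees(np.arctan2(L[1],L[0])).round(2))
    # contour-based in world
    W=np.array([onz(n,p[0]+0.0,z)[:2] for p in hull],np.float32); rr=cv2.minAreaRect(W*1000); print('   world',rr)
rects(T,'top',(0,0,190),(180,60,255),(160,200,110,95),.044)
rects(T,'top',(0,0,90),(180,60,255),(290,195,75,60),.02)
rects(T,'top',(0,0,150),(180,60,255),(385,225,85,50),.08)
# red posts
def reds(im,n):
    hsv=cv2.cvtColor(im,cv2.COLOR_BGR2HSV)
    m=cv2.inRange(hsv,(0,150,80),(6,255,255))|cv2.inRange(hsv,(174,150,80),(180,255,255))
    N,l,s,c=cv2.connectedComponentsWithStats(m)
    for i in range(1,N):
        if s[i,4]>40: print(n,s[i])
reds(S,'scene');reds(T,'top')
u=(125+303/4.07,145+243/4.07)
print('cap scene z.208',u,onz('scene',u,.208))
for u in [(125+387/4.07,145+68/4.07),(125+188/4.07,145+145/4.07),(125+55/4.07,145+330/4.07),(125+382/4.07,145+388/4.07)]:print('red scene',onz('scene',u,.2),'top proj',proj('top',onz('scene',u,.2)))
for u in [(375+302/5.36,190+95/5.36),(375+612/5.36,190+330/5.36),(375+148/5.36,190+518/5.36),(375+410/5.36,190+518/5.36)]:print('red top',onz('top',u,.2))
E
python3 m.py
```

```text
top 0.044 px [213.9 252.2] c [0.4598 0.346 ] sizes 0.1314 0.2641 long angle -106.23
   world ((458.9225769042969, 345.107177734375), (259.5557861328125, 129.08554077148438), 74.35143280029297)
top 0.02 px [327.3 226.4] c [ 0.551  -0.0064] sizes 0.1125 0.1728 long angle -96.01
   world ((551.0502319335938, -6.54046630859375), (170.76414489746094, 112.29338073730469), 84.18585205078125)
top 0.08 px [424.9 250.2] c [ 0.4736 -0.3028] sizes 0.2063 0.0718 long angle -72.91
   world ((473.5548095703125, -302.96820068359375), (71.31390380859375, 204.79412841796875), 16.893327713012695)
scene [215 158  18  42 216]
scene [166 176  24  44 265]
scene [133 222  30  43 336]
scene [215 237   8   7  43]
top [417 203  19  19 152]
top [467 247  28  14 185]
top [391 282  17  10 116]
top [434 282  23   9 153]
cap scene z.208 (199.44717444717446, 204.7051597051597) [ 0.47639336 -0.30730981  0.208     ]
red scene [ 0.36589961 -0.21719816  0.2       ] top proj [[402.97302041 284.1828266 ]]
red scene [ 0.36876591 -0.34811303  0.2       ] top proj [[451.17179736 283.96102959]]
red scene [ 0.46462219 -0.45532974  0.2       ] top proj [[489.01129657 249.46897547]]
red scene [ 0.5860723  -0.29789125  0.2       ] top proj [[430.8740571  205.37401648]]
red top [ 0.57936528 -0.29904152  0.2       ]
red top [ 0.45882761 -0.45552992  0.2       ]
red top [ 0.35926464 -0.21615249  0.2       ]
red top [ 0.36156484 -0.34877889  0.2       ]
```

```bash
cat > m2.py <<'E'
from m import *
print('----')
for us,ut in [((222-1.9,158+4),(403,286.6)),((171.2,180.6),(451.4,286.7)),((138.5,226),(489.2,251.5)),((218.9,240.3),(431.3,207.7))]: print(tri(us,ut))
rects(S,'scene',(0,0,110),(180,80,255),(360,125,110,60),.044)
hsv=cv2.cvtColor(S,cv2.COLOR_BGR2HSV)
def quad(im,n,lo,hi,box,z):
    x,y,w,h=box;hsv=cv2.cvtColor(im,cv2.COLOR_BGR2HSV);m=cv2.inRange(hsv,lo,hi);k=np.zeros_like(m);k[y:y+h,x:x+w]=m[y:y+h,x:x+w]
    k=cv2.morphologyEx(k,cv2.MORPH_OPEN,np.ones((3,3)))
    cs,_=cv2.findContours(k,cv2.RETR_EXTERNAL,cv2.CHAIN_APPROX_NONE);c=max(cs,key=cv2.contourArea)
    q=cv2.approxPolyN(cv2.convexHull(c),4)[0] if hasattr(cv2,'approxPolyN') else 0
    P=np.array([onz(n,p,z)[:2] for p in q.astype(float)]);print(n,q.tolist(),P.round(4).tolist(),P.mean(0).round(4))
    for i in range(4):
        e=P[(i+1)%4]-P[i];print('  edge',np.linalg.norm(e).round(4),np.degrees(np.arctan2(e[1],e[0])).round(1))
quad(T,'top',(0,0,190),(180,60,255),(160,200,110,95),.044)
quad(T,'top',(0,0,90),(180,60,255),(290,195,75,60),.02)
quad(T,'top',(0,0,170),(180,60,255),(385,225,85,50),.08)
quad(S,'scene',(0,0,130),(180,80,255),(360,125,110,60),.044)
quad(S,'scene',(0,0,100),(180,80,255),(285,195,80,55),.02)
print('cap in top', proj('top',[0.4764,-.3073,.208]))
# rod: intersection with hole at scene
E
python3 m2.py | sed -n '/----/,$p'
```

```text
----
(array([ 0.35993909, -0.21750157,  0.19216771]), np.float64(0.0018229112810153327))
(array([ 0.36196216, -0.34930169,  0.19250549]), np.float64(0.002236433890952877))
(array([ 0.45981748, -0.45677054,  0.19424247]), np.float64(0.0014835173808256897))
(array([ 0.58123781, -0.29897003,  0.1930794 ]), np.float64(0.0029272764185649456))
scene 0.044 px [414.5 154.5] c [0.4672 0.3373] sizes 0.3423 0.2321 long angle 63.33
   world ((471.395263671875, 345.46539306640625), (346.1011047363281, 229.88211059570312), 63.32746124267578)
top [[259, 244], [247, 285], [168, 260], [182, 221]] [[0.4875, 0.2049], [0.3603, 0.2361], [0.4315, 0.4884], [0.5558, 0.4536]] [0.4587 0.3458]
  edge 0.131 166.2
  edge 0.2621 74.2
  edge 0.129 -15.6
  edge 0.2579 -105.4
top [[356, 212], [352, 247], [298, 241], [303, 206]] [[0.5989, -0.0972], [0.4864, -0.0854], [0.5023, 0.0853], [0.6156, 0.0727]] [ 0.5508 -0.0062]
  edge 0.1131 174.0
  edge 0.1715 84.7
  edge 0.114 -6.3
  edge 0.1708 -95.6
top [[460, 253], [396, 271], [390, 248], [454, 230]] [[0.4668, -0.4077], [0.4096, -0.2149], [0.4783, -0.1974], [0.5365, -0.3919]] [ 0.4728 -0.303 ]
  edge 0.2011 106.5
  edge 0.0709 14.3
  edge 0.203 -73.3
  edge 0.0715 -167.2
scene [[464, 161], [378, 174], [367, 140], [449, 128]] [[0.5586, 0.4531], [0.4866, 0.2], [0.3572, 0.2352], [0.4288, 0.4887]] [0.4578 0.3442]
  edge 0.2631 -105.9
  edge 0.1341 164.8
  edge 0.2634 74.2
  edge 0.1346 -15.3
scene [[364, 195], [364, 249], [303, 249], [268, 195]] [[0.5201, 0.1363], [0.6756, 0.0503], [0.6023, -0.0976], [0.3955, -0.1141]] [ 0.5484 -0.0063]
  edge 0.1777 -28.9
  edge 0.1651 -116.4
  edge 0.2075 -175.4
  edge 0.2798 63.5
cap in top [[435.85660848 243.96824949]]
```

The target is the long stainless rod in the middle rack hole, with its cap at scene (199,205). It could be confused with the four red posts (scene caps at (220,162), (171,181), (139,226), (219,240)) and the two short loggers at (186,235) and (225,208). The crop confirms it: wide pale cap, centre hole, taller than the shorts.

>>> arm_command:
  increments:
    - {"gripper": 100,"dz": -0.015,"spin": -8.5}
    - {"gripper": 100,"dz": -0.015,"spin": -8.5}
    - {"gripper": 100,"dz": -0.015,"spin": -8.5}
    - {"gripper": 100,"dz": -0.015,"spin": -8.5}
    - {"gripper": 100,"dz": -0.015,"spin": -8.5}
    - {"gripper": 100,"dz": -0.015,"spin": -8.5}
    - {"gripper": 100,"dz": 0,"spin": -8.5}
    - {"gripper": 100,"spin": -8.5}
  grip_force: 40

```text
validation failed for argument at $.in...
```

```bash
cat >> h.py <<'E'
BL=(np.array([.551,-.0065]),84.2); TR=(np.array([.4585,.345]),74.3)
def st():
    s=read_state(); R=Rn.from_quat(s['eef_rot']).as_matrix()
    a=np.degrees(np.arctan2(R[1,0],R[0,0]))
    print('t',round(s['time'],2),'p',s['ee_pos'].round(4),'alpha',a.round(2),'tilt',np.degrees(np.arccos(-R[2,2])).round(2),'F',s['ft_force'].round(2),'M',s['torque'].round(3),'w',round(s['width'],4),'q',s['joint_positions'].round(2))
    return s,R,a
def go(target,alpha=None):
    s,R,a=st(); d=R.T@(np.array(target)-s['ee_pos']); print('tool delta',d.round(4),'' if alpha is None else 'spin %.2f'%(-(alpha-a)))
def bw(x,y,z,F=BL):
    t=np.radians(F[1]); X=np.array([np.sin(t),-np.cos(t)]);Y=np.array([np.cos(t),np.sin(t)])
    return np.r_[F[0]+x*X+y*Y,z]
E
python3 -c "
from h import *
go([.476,-.307,.27],84.2)"
```

```text
t 0.1 p [ 0.1701 -0.601   0.2218] alpha 15.8 tilt 0.07 F [-0.26  0.16 -0.17] M [-0.018 -0.024 -0.016] w 0.0869 q [ 1.27  0.33 -0.06  1.46  0.02  1.35 -0.09]
tool delta [ 0.3744 -0.1997 -0.0479] spin -68.40
```

>>> arm_command:
  increments:
    - {"gripper": 100,"dx": 0,"dy": 0,"dz": -0.015,"spin": -8.5}
    - {"gripper": 100,"dx": 0,"dy": 0,"dz": -0.015,"spin": -8.5}
    - {"gripper": 100,"dx": 0,"dy": 0,"dz": -0.015,"spin": -8.5}
    - {"gripper": 100,"dx": 0,"dy": 0,"dz": -0.015,"spin": -8.5}
    - {"gripper": 100,"dx": 0,"dy": 0,"dz": -0.015,"spin": -8.5}
    - {"gripper": 100,"dx": 0,"dy": 0,"dz": -0.015,"spin": -8.5}
    - {"gripper": 100,"dx": 0,"dy": 0,"dz": 0,"spin": -8.5}
    - {"gripper": 100,"dx": 0,"dy": 0,"dz": 0,"spin": -8.5}
  grip_force: 40

```text
time: 1.1
ee_pos: [0.1702, -0.6013, 0.3123]
eef_rot: [0.743, 0.67, 0.0, -0.0]
ft_force: [-0.0, -0.1, -0.8]
width: 0.0872
```

```bash
python3 -c "
from h import *
go([.476,-.307,.27],84.2)"
```

```text
t 1.1 p [ 0.1702 -0.6013  0.3123] alpha 84.08 tilt 0.02 F [-0.04 -0.08 -0.83] M [-0.039 -0.111  0.017] w 0.0872 q [ 1.38  0.31 -0.21  1.3   0.06  1.53  1.07]
tool delta [0.3242 0.2739 0.0424] spin -0.12
```

>>> arm_command:
  increments:
    - {"gripper": 100,"dx": 0.046,"dy": 0.039,"dz": 0,"spin": 0}
    - {"gripper": 100,"dx": 0.046,"dy": 0.039,"dz": 0,"spin": 0}
    - {"gripper": 100,"dx": 0.046,"dy": 0.039,"dz": 0,"spin": 0}
    - {"gripper": 100,"dx": 0.046,"dy": 0.039,"dz": 0,"spin": 0}
    - {"gripper": 100,"dx": 0.046,"dy": 0.039,"dz": 0,"spin": 0}
    - {"gripper": 100,"dx": 0.046,"dy": 0.039,"dz": 0,"spin": 0}
    - {"gripper": 100,"dx": 0.045,"dy": 0.038,"dz": 0,"spin": 0}
    - {"gripper": 100,"dx": 0,"dy": 0,"dz": 0,"spin": 0}
  grip_force: 40

```text
time: 2.1
ee_pos: [0.4785, -0.3065, 0.3122]
eef_rot: [0.741, 0.671, 0.001, -0.001]
ft_force: [-0.0, -0.3, 0.1]
width: 0.0868
```

```bash
python3 -c "
from h import *
go([.476,-.307,.18],84.2)
im=cams.camera('scene'); crop(im,100,80,160,150,3.9,'pics/s1.png')"
```

```text
t 2.1 p [ 0.4785 -0.3065  0.3122] alpha 84.29 tilt 0.13 F [-0.02 -0.27  0.13] M [-0.037 -0.088 -0.018] w 0.0868 q [ 0.91  0.21 -0.49  1.45  0.1   1.51  0.32]
tool delta [-0.001  -0.0025  0.1322] spin 0.09
```

View pics/s1.png

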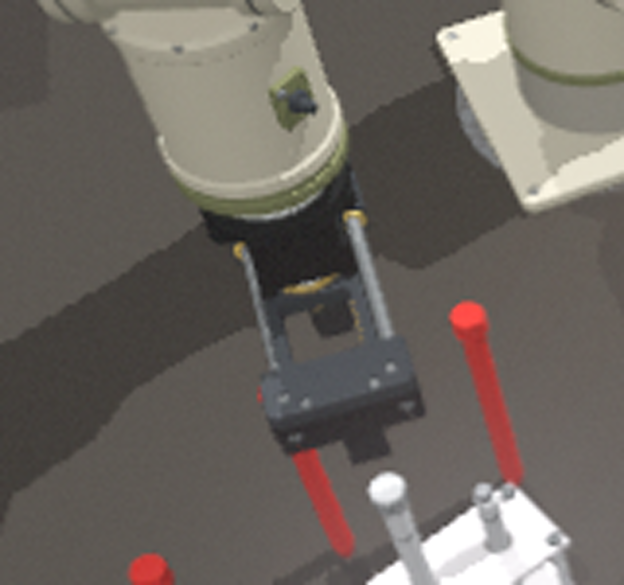

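The open fingers sit just above the cap (cap at crop (387,488), finger end at (370,455)). Descending.

>>> arm_command:
  increments:
    - {"gripper": 100,"dx": -0.001,"dy": -0.0025,"dz": 0.02,"spin": 0}
    - {"gripper": 100,"dx": 0,"dy": 0,"dz": 0.022,"spin": 0}
    - {"gripper": 100,"dx": 0,"dy": 0,"dz": 0.022,"spin": 0}
    - {"gripper": 100,"dx": 0,"dy": 0,"dz": 0.022,"spin": 0}
    - {"gripper": 100,"dx": 0,"dy": 0,"dz": 0.02,"spin": 0}
    - {"gripper": 100,"dx": 0,"dy": 0,"dz": 0.016,"spin": 0}
    - {"gripper": 100,"dx": 0,"dy": 0,"dz": 0.01,"spin": 0}
    - {"gripper": 100,"dx": 0,"dy": 0,"dz": 0,"spin": 0}
  grip_force: 40

```text
time: 3.15
ee_pos: [0.4723, -0.3125, 0.1801]
eef_rot: [0.744, 0.668, -0.0, -0.0]
ft_force: [0.2, 0.4, 0.2]
width: 0.087
```

```bash
python3 -c "
from h import *
go([.476,-.307,.18],84.2)
im=cams.camera('scene'); crop(im,140,130,120,120,5,'pics/s2.png')
im=cams.camera('top'); crop(im,375,190,120,100,5,'pics/t2.png')"
```

```text
t 3.15 p [ 0.4723 -0.3125  0.1801] alpha 83.78 tilt 0.05 F [0.22 0.37 0.18] M [-0.093 -0.092  0.013] w 0.087 q [ 0.92  0.27 -0.48  1.66  0.13  1.25  0.3 ]
tool delta [0.0059 0.0031 0.0001] spin -0.42
```

View pics/s2.png

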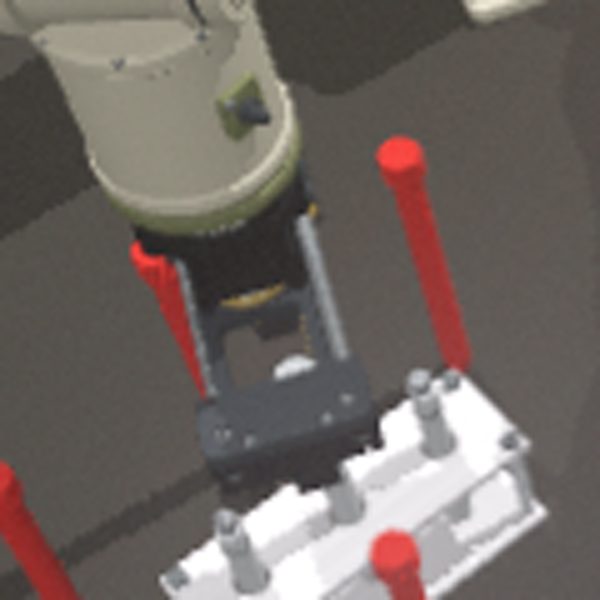

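View pics/t2.png

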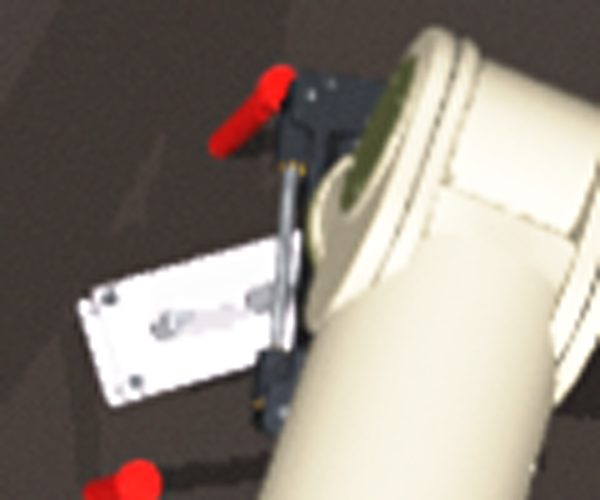

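>>> arm_command:
  increments:
    - {"gripper": 100,"dx": 0.006,"dy": 0.003,"dz": 0,"spin": -0.4}
    - {"gripper": 100,"dx": 0,"dy": 0,"dz": 0,"spin": 0}
    - {"gripper": 100,"dx": 0,"dy": 0,"dz": 0,"spin": 0}
    - {"gripper": 100,"dx": 0,"dy": 0,"dz": 0,"spin": 0}
    - {"gripper": 100,"dx": 0,"dy": 0,"dz": 0,"spin": 0}
    - {"gripper": 100,"dx": 0,"dy": 0,"dz": 0,"spin": 0}
    - {"gripper": 100,"dx": 0,"dy": 0,"dz": 0,"spin": 0}
    - {"gripper": 100,"dx": 0,"dy": 0,"dz": 0,"spin": 0}
  grip_force: 40

```text
time: 4.25
ee_pos: [0.4763, -0.3067, 0.1806]
eef_rot: [0.742, 0.67, -0.0, 0.0]
ft_force: [0.2, 0.0, 0.2]
width: 0.087
```

```bash
python3 -c "
from h import *
go([.476,-.307,.18],84.2)"
```

```text
t 4.25 p [ 0.4763 -0.3067  0.1806] alpha 84.2 tilt 0.0 F [0.25 0.03 0.22] M [-0.01  -0.065 -0.03 ] w 0.087 q [ 0.91  0.27 -0.49  1.66  0.13  1.25  0.29]
tool delta [-0.0003 -0.0003  0.0006] spin 0.00
```

>>> arm_command:
  increments:
    - {"gripper": 45,"dx": 0,"dy": 0,"dz": 0,"spin": 0}
    - {"gripper": 40,"dx": 0,"dy": 0,"dz": 0,"spin": 0}
    - {"gripper": 35,"dx": 0,"dy": 0,"dz": 0,"spin": 0}
    - {"gripper": 30,"dx": 0,"dy": 0,"dz": 0,"spin": 0}
    - {"gripper": 25,"dx": 0,"dy": 0,"dz": 0,"spin": 0}
    - {"gripper": 20,"dx": 0,"dy": 0,"dz": 0,"spin": 0}
    - {"gripper": 0,"dx": 0,"dy": 0,"dz": 0,"spin": 0}
    - {"gripper": 0,"dx": 0,"dy": 0,"dz": 0,"spin": 0}
  grip_force: 40

```text
time: 5.25
ee_pos: [0.4763, -0.3067, 0.1806]
eef_rot: [0.742, 0.67, -0.0, 0.0]
ft_force: [0.6, 0.2, -0.3]
width: 0.0204
```

```bash
python3 -c "
from h import *
st()"
```

```text
t 5.25 p [ 0.4763 -0.3067  0.1806] alpha 84.2 tilt 0.0 F [ 0.61  0.23 -0.3 ] M [-0.07 -0.07 -0.  ] w 0.0204 q [ 0.91  0.27 -0.49  1.66  0.13  1.25  0.29]
```

>>> arm_command:
  increments:
    - {"gripper": 0,"dx": 0,"dy": 0,"dz": -0.01,"spin": 0}
    - {"gripper": 0,"dx": 0,"dy": 0,"dz": -0.02,"spin": 0}
    - {"gripper": 0,"dx": 0,"dy": 0,"dz": -0.03,"spin": 0}
    - {"gripper": 0,"dx": 0,"dy": 0,"dz": -0.03,"spin": 0}
    - {"gripper": 0,"dx": 0,"dy": 0,"dz": -0.03,"spin": 0}
    - {"gripper": 0,"dx": 0,"dy": 0,"dz": -0.03,"spin": 0}
    - {"gripper": 0,"dx": 0,"dy": 0,"dz": -0.02,"spin": 0}
    - {"gripper": 0,"dx": 0,"dy": 0,"dz": -0.01,"spin": 0}
  grip_force: 40

```text
time: 6.25
ee_pos: [0.4765, -0.3067, 0.3621]
eef_rot: [0.742, 0.67, 0.0, 0.001]
ft_force: [-0.6, -0.6, -2.4]
width: 0.0206
```

>>> arm_command:
  increments:
    - {"gripper": 0,"dx": 0,"dy": 0,"dz": -0.01,"spin": 0}
    - {"gripper": 0,"dx": 0,"dy": 0,"dz": -0.02,"spin": 0}
    - {"gripper": 0,"dx": 0,"dy": 0,"dz": -0.02,"spin": 0}
    - {"gripper": 0,"dx": 0,"dy": 0,"dz": 0,"spin": 0}
    - {"gripper": 0,"dx": 0,"dy": 0,"dz": 0,"spin": 0}
    - {"gripper": 0,"dx": 0,"dy": 0,"dz": 0,"spin": 0}
    - {"gripper": 0,"dx": 0,"dy": 0,"dz": 0,"spin": 0}
    - {"gripper": 0,"dx": 0,"dy": 0,"dz": 0,"spin": 0}
  grip_force: 40

```text
time: 7.25
ee_pos: [0.4762, -0.3067, 0.4104]
eef_rot: [0.742, 0.67, -0.0, -0.0]
ft_force: [-0.3, 0.5, -0.7]
width: 0.0205
```

```bash
python3 -c "
from h import *
st()
im=cams.camera('scene'); crop(im,120,60,160,200,2.9,'pics/s3.png')
go(bw(0,-.09,.40),84.2)"
```

```text
t 7.25 p [ 0.4762 -0.3067  0.4104] alpha 84.2 tilt 0.01 F [-0.35  0.46 -0.75] M [-0.002 -0.082  0.002] w 0.0205 q [ 0.89  0.21 -0.49  1.24  0.1   1.71  0.32]
t 7.3 p [ 0.4763 -0.3067  0.4104] alpha 84.2 tilt 0.01 F [-0.76  0.3  -1.89] M [-0.05  -0.091 -0.041] w 0.0208 q [ 0.89  0.21 -0.49  1.24  0.1   1.71  0.32]
tool delta [0.2162 0.044  0.0104] spin 0.00
```

View pics/s3.png

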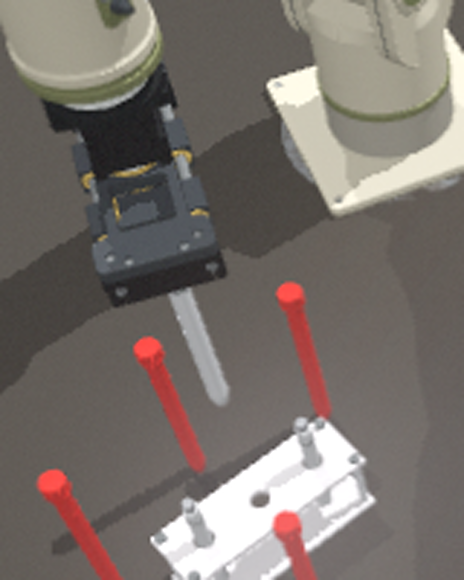

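The rod is out of its hole and hanging vertical, tip at scene (197,197), and the short loggers still stand in their holes.

>>> arm_command:
  increments:
    - {"gripper": 0,"dx": 0.012,"dy": 0.003,"dz": 0,"spin": 0}
    - {"gripper": 0,"dx": 0.03,"dy": 0.006,"dz": 0,"spin": 0}
    - {"gripper": 0,"dx": 0.04,"dy": 0.008,"dz": 0,"spin": 0}
    - {"gripper": 0,"dx": 0.04,"dy": 0.008,"dz": 0,"spin": 0}
    - {"gripper": 0,"dx": 0.04,"dy": 0.008,"dz": 0,"spin": 0}
    - {"gripper": 0,"dx": 0.034,"dy": 0.006,"dz": 0,"spin": 0}
    - {"gripper": 0,"dx": 0.02,"dy": 0.004,"dz": 0,"spin": 0}
    - {"gripper": 0,"dx": 0.01,"dy": 0.001,"dz": 0,"spin": 0}
  grip_force: 40

```text
time: 8.3
ee_pos: [0.5431, -0.0842, 0.4106]
eef_rot: [0.741, 0.671, 0.0, 0.0]
ft_force: [-0.9, -0.9, -1.6]
width: 0.0207
```

>>> arm_command:
  increments:
    - {"gripper": 0,"dx": 0,"dy": 0,"dz": 0.01,"spin": 0}
    - {"gripper": 0,"dx": 0,"dy": 0,"dz": 0.02,"spin": 0}
    - {"gripper": 0,"dx": 0,"dy": 0,"dz": 0.03,"spin": 0}
    - {"gripper": 0,"dx": 0,"dy": 0,"dz": 0.03,"spin": 0}
    - {"gripper": 0,"dx": 0,"dy": 0,"dz": 0.02,"spin": 0}
    - {"gripper": 0,"dx": 0,"dy": 0,"dz": 0.01,"spin": 0}
    - {"gripper": 0,"dx": 0,"dy": 0,"dz": 0,"spin": 0}
    - {"gripper": 0,"dx": 0,"dy": 0,"dz": 0,"spin": 0}
  grip_force: 40

```text
time: 9.3
ee_pos: [0.5432, -0.0865, 0.2914]
eef_rot: [0.742, 0.67, 0.0, 0.001]
ft_force: [0.1, -0.9, -1.4]
width: 0.0206
```

```bash
python3 -c "
from h import *
go(bw(0,-.08,.2026),84.2)
im=cams.camera('scene'); crop(im,220,100,160,160,3.7,'pics/s4.png')
im=cams.camera('top'); crop(im,280,170,130,100,5,'pics/t4.png')
p=read_state()['ee_pos']; print(proj('scene',[p-[0,0,.1726]]),proj('top',[p-[0,0,.1726]]))"
```

```text
t 9.3 p [ 0.5432 -0.0865  0.2914] alpha 84.18 tilt 0.07 F [ 0.06 -0.91 -1.42] M [-0.075 -0.067  0.008] w 0.0206 q [ 0.64  0.19 -0.64  1.53  0.12  1.46 -0.11]
tool delta [ 0.0004 -0.0005  0.0888] spin -0.02
[[295.90623825 211.277409  ]] [[353.92009863 223.97166747]]
```

View pics/s4.png

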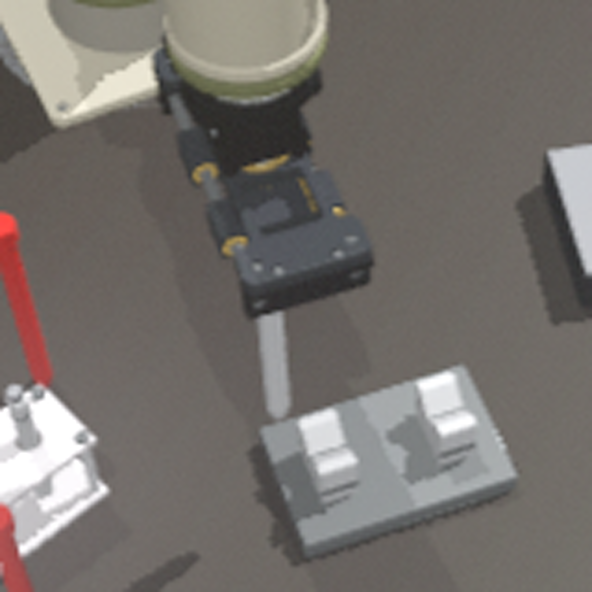

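View pics/t4.png

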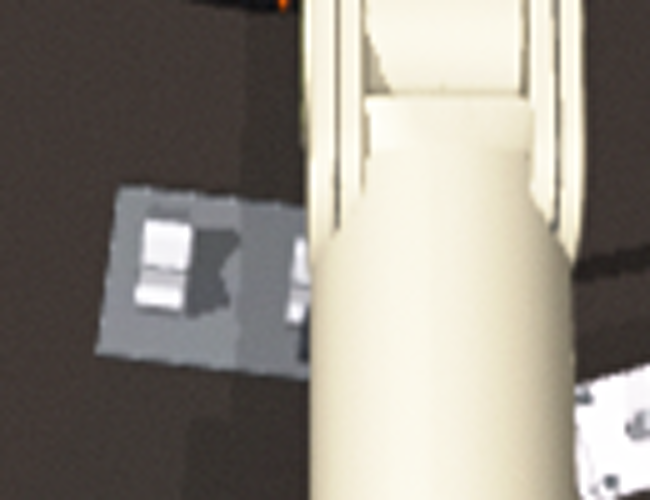

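```bash
python3 -c "
from h import *
for y in(.047,-.047):
  for x,z in((-.025,.062),(-.016,.062),(0,.046),(.016,.062),(.025,.062)): print(y,x,'top crop',((proj('top',bw(x,y,z))[0]-[160,195])*3.8).round(0),'scene',((proj('scene',bw(x,y,z))[0]-[280,120])*4).round(0))
im=cv2.imread('pics/top0.png'); cv2.imwrite('pics/tv.png',cv2.resize(im[195:255,290:365],None,fx=8,fy=8,interpolation=cv2.INTER_CUBIC))
for y in(.047,-.047):
  for x,z in((-.025,.062),(0,.046),(.025,.062)): print(((proj('top',bw(x,y,z))[0]-[290,195])*8).round(0))
"
```

```text
0.047 -0.025 top crop [574. 134.] scene [229. 326.]
0.047 -0.016 top crop [576. 123.] scene [234. 336.]
0.047 0 top crop [579. 107.] scene [242. 367.]
0.047 0.016 top crop [580.  85.] scene [251. 373.]
0.047 0.025 top crop [582.  74.] scene [256. 383.]
-0.047 -0.025 top crop [689. 148.] scene [102. 366.]
-0.047 -0.016 top crop [691. 137.] scene [106. 377.]
-0.047 0 top crop [692. 121.] scene [115. 408.]
-0.047 0.016 top crop [695.  98.] scene [122. 414.]
-0.047 0.025 top crop [696.  87.] scene [126. 425.]
[169. 282.]
[179. 226.]
[185. 156.]
[411. 311.]
[418. 254.]
[426. 184.]
```

View pics/tv.png

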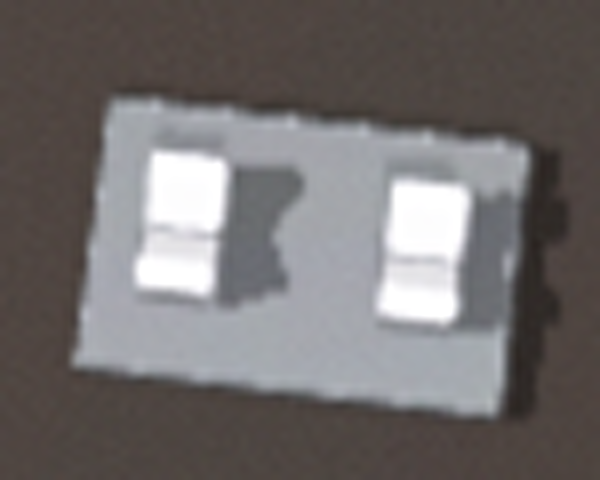

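```bash
cat > path.py <<'E'
from h import *
def tilt(th):
    t=np.radians(th); Pz=46+8*np.sqrt(1+1/np.sin(t)**2)
    s20=(46+8*np.sqrt(1+1/np.sin(np.radians(20))**2)-30)/np.cos(np.radians(20))
    s=(Pz-30)/np.cos(t) if th<=20 else s20+(39-s20)*min(1,(th-20)/40)
    return -61+(191.3-s)*np.sin(t), Pz+(191.3-s)*np.cos(t)-18.7, Pz-s*np.cos(t), -61-s*np.sin(t)
if __name__=="__main__":
    prev=None
    for th in [2,5,10,15,20,25,30,35,40,45,50,55,60,65,70,75,80,85,88,90]:
        a=np.array(tilt(th)); print(th,a.round(1),'' if prev is None else (a-prev)[:2].round(1)); prev=a
E
python3 path.py
```

```text
2 [-62.9 202.5  30.  -69.6] 
5 [-53.8 201.9  30.  -70.5] [ 9.1 -0.6]
10 [-38.8 199.7  30.  -72.1] [14.9 -2.2]
15 [-24.3 196.1  30.  -73.8] [14.5 -3.6]
20 [-10.4 191.1  30.  -75.8] [13.9 -5. ]
25 [  1.8 182.4  27.8 -79.1] [12.2 -8.6]
30 [ 13.5 174.3  27.3 -82.1] [11.8 -8.2]
35 [ 24.8 165.9  27.9 -84.9] [11.3 -8.4]
40 [ 35.5 157.1  29.3 -87.5] [10.7 -8.8]
45 [ 45.5 147.7  31.1 -89.7] [10.  -9.4]
50 [ 54.8 137.7  33.4 -91.7] [  9.3 -10. ]
55 [ 63.3 127.   35.9 -93.4] [  8.5 -10.7]
60 [ 70.9 115.7  38.7 -94.8] [  7.6 -11.3]
65 [ 77.  103.6  41.4 -96.3] [  6.1 -12.1]
70 [ 82.1  91.1  44.3 -97.6] [  5.1 -12.5]
75 [ 86.1  78.2  47.4 -98.7] [  4.  -12.8]
80 [ 89.   65.1  50.6 -99.4] [  2.9 -13.1]
85 [ 90.7  51.9  53.9 -99.9] [  1.7 -13.2]
88 [  91.2   43.9   56.  -100. ] [ 0.5 -8. ]
90 [  91.3   38.6   57.3 -100. ] [ 0.1 -5.3]
```

>>> arm_command:
  increments:
    - {"gripper": 0,"dx": 0,"dy": 0,"dz": 0.01,"spin": 0}
    - {"gripper": 0,"dx": 0,"dy": 0,"dz": 0.018,"spin": 0}
    - {"gripper": 0,"dx": 0,"dy": 0,"dz": 0.02,"spin": 0}
    - {"gripper": 0,"dx": 0,"dy": 0,"dz": 0.018,"spin": 0}
    - {"gripper": 0,"dx": 0,"dy": 0,"dz": 0.012,"spin": 0}
    - {"gripper": 0,"dx": 0,"dy": 0,"dz": 0.008,"spin": 0}
    - {"gripper": 0,"dx": 0,"dy": 0,"dz": 0.002,"spin": 0}
    - {"gripper": 0,"dx": 0,"dy": 0,"dz": 0,"spin": 0}
  grip_force: 40

```text
time: 10.4
ee_pos: [0.5432, -0.0863, 0.2029]
eef_rot: [0.742, 0.67, 0.0, 0.0]
ft_force: [0.4, 0.5, -1.1]
width: 0.0203
```

```bash
python3 -c "
from h import *
go(bw(0,-.08,.2026),84.2)
im=cams.camera('scene'); crop(im,240,120,130,140,4.2,'pics/s5.png')
p=read_state()['ee_pos']; print((proj('scene',[p-[0,0,.1726]])-[240,120])*4.2)"
```

```text
t 10.4 p [ 0.5432 -0.0863  0.2029] alpha 84.2 tilt 0.04 F [ 0.4   0.54 -1.07] M [ 0.006 -0.113 -0.03 ] w 0.0203 q [ 0.63  0.24 -0.64  1.66  0.15  1.29 -0.14]
tool delta [ 0.0002 -0.0003  0.0003] spin 0.00
[[241.69228296 456.07115369]]
```

View pics/s5.png

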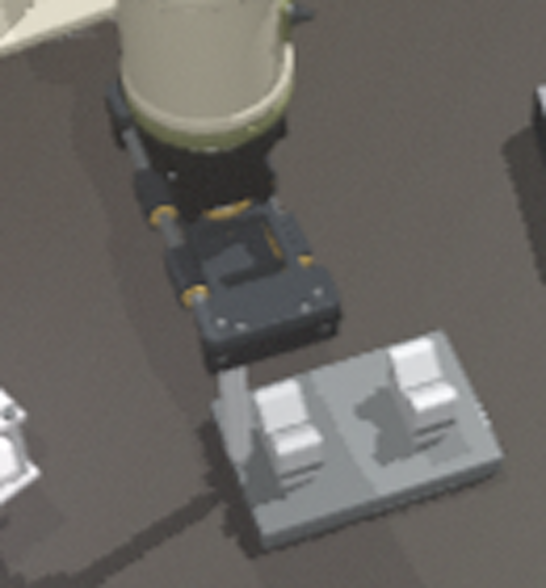

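>>> arm_command:
  increments:
    - {"gripper": 0,"dx": 0,"dy": 0,"dz": 0,"spin": 0}
    - {"gripper": 0,"dx": 0.008,"dy": 0,"dz": 0,"spin": 0}
    - {"gripper": 0,"dx": 0.01,"dy": 0,"dz": 0,"spin": 0}
    - {"gripper": 0,"dx": 0.01,"dy": 0,"dz": 0.001,"spin": 0}
    - {"gripper": 0,"dx": 0.012,"dy": 0,"dz": 0.002,"spin": 0}
    - {"gripper": 0,"dx": 0.012,"dy": 0,"dz": 0.003,"spin": 0}
    - {"gripper": 0,"dx": 0.01,"dy": 0,"dz": 0.003,"spin": 0}
    - {"gripper": 0,"dx": 0.008,"dy": 0,"dz": 0.003,"spin": 0}
  grip_force: 9

```text
time: 11.45
ee_pos: [0.55, -0.0159, 0.1903]
eef_rot: [0.742, 0.671, -0.0, -0.0]
ft_force: [-0.0, -0.3, -0.7]
width: 0.0214
```

```bash
python3 -c "
from h import *
st()
im=cams.camera('scene'); crop(im,240,120,130,140,4.2,'pics/s6.png')
go(bw(0,-.0104,.1911),84.2)"
```

```text
t 11.45 p [ 0.55   -0.0159  0.1903] alpha 84.22 tilt 0.01 F [-0.03 -0.35 -0.72] M [-0.139 -0.064 -0.014] w 0.0214 q [ 0.53  0.26 -0.68  1.68  0.17  1.27 -0.28]
t 11.5 p [ 0.5499 -0.0149  0.19  ] alpha 84.28 tilt 0.04 F [-0.04  0.11 -1.61] M [-0.134 -0.091  0.01 ] w 0.0217 q [ 0.53  0.26 -0.68  1.68  0.17  1.27 -0.28]
tool delta [-0.002   0.0003 -0.0011] spin 0.08
```

View pics/s6.png

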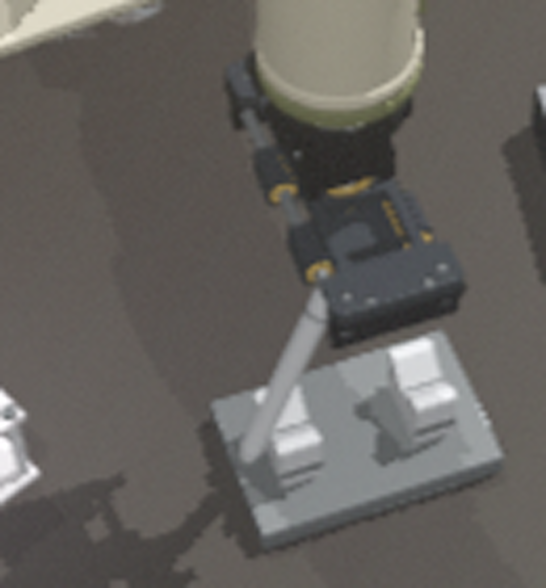

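The rod is swivelling over the block's outer edge: tip at crop (250,455), lean about 20°. Continuing along the arc.

>>> arm_command:
  increments:
    - {"gripper": 0,"dx": 0.01,"dy": 0,"dz": 0.0076,"spin": 0}
    - {"gripper": 0,"dx": 0.0118,"dy": 0,"dz": 0.0082,"spin": 0}
    - {"gripper": 0,"dx": 0.0113,"dy": 0,"dz": 0.0084,"spin": 0}
    - {"gripper": 0,"dx": 0.0107,"dy": 0,"dz": 0.0088,"spin": 0}
    - {"gripper": 0,"dx": 0.01,"dy": 0,"dz": 0.0094,"spin": 0}
    - {"gripper": 0,"dx": 0.0093,"dy": 0,"dz": 0.01,"spin": 0}
    - {"gripper": 0,"dx": 0.0085,"dy": 0,"dz": 0.0107,"spin": 0}
    - {"gripper": 0,"dx": 0,"dy": 0,"dz": 0,"spin": 0}
  grip_force: 9

```text
time: 12.5
ee_pos: [0.5568, 0.0554, 0.1265]
eef_rot: [0.742, 0.671, -0.0, -0.001]
ft_force: [-0.2, 0.8, 0.3]
width: 0.0217
```

```bash
python3 -c "
from h import *
st()
im=cams.camera('scene'); crop(im,240,120,130,140,4.2,'pics/s7.png')
go(bw(0,.0633,.127),84.2)"
```

```text
t 12.5 p [0.5568 0.0554 0.1265] alpha 84.27 tilt 0.08 F [-0.15  0.82  0.34] M [-0.018 -0.142 -0.012] w 0.0217 q [ 0.41  0.35 -0.7   1.73  0.24  1.16 -0.46]
t 12.55 p [0.5571 0.0548 0.1271] alpha 84.23 tilt 0.03 F [-0.17  0.41  0.01] M [ 0.077 -0.095  0.011] w 0.0215 q [ 0.41  0.35 -0.7   1.72  0.24  1.16 -0.46]
tool delta [0.0017 0.0001 0.0001] spin 0.03
```

View pics/s7.png

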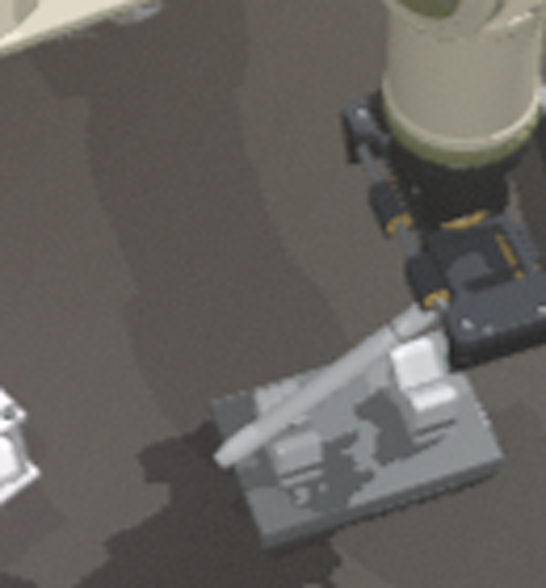

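Lean is about 55°; the rod lies over the first block's groove and points along it.

>>> arm_command:
  increments:
    - {"gripper": 0,"dx": 0.0085,"dy": 0,"dz": 0.0113,"spin": 0}
    - {"gripper": 0,"dx": 0.0065,"dy": 0,"dz": 0.0121,"spin": 0}
    - {"gripper": 0,"dx": 0.0051,"dy": 0,"dz": 0.0125,"spin": 0}
    - {"gripper": 0,"dx": 0.004,"dy": 0,"dz": 0.0128,"spin": 0}
    - {"gripper": 0,"dx": 0.0029,"dy": 0,"dz": 0.0131,"spin": 0}
    - {"gripper": 0,"dx": 0.001,"dy": 0,"dz": 0.006,"spin": 0}
    - {"gripper": 0,"dx": 0,"dy": 0,"dz": 0,"spin": 0}
    - {"gripper": 0,"dx": 0,"dy": 0,"dz": 0,"spin": 0}
  grip_force: 9

```text
time: 13.55
ee_pos: [0.5603, 0.0822, 0.06]
eef_rot: [0.742, 0.67, 0.0, 0.0]
ft_force: [-1.7, -0.0, -0.5]
width: 0.0216
```

```bash
python3 -c "
from h import *
st()
im=cams.camera('scene'); crop(im,240,120,150,140,4.2,'pics/s8.png')
go(bw(0,.0913,.0386),84.2)"
```

```text
t 13.55 p [0.5603 0.0822 0.06  ] alpha 84.18 tilt 0.03 F [-1.73 -0.03 -0.48] M [ 0.025  0.012 -0.086] w 0.0216 q [ 0.33  0.44 -0.68  1.77  0.31  1.04 -0.56]
t 13.6 p [0.5603 0.0822 0.06  ] alpha 84.18 tilt 0.03 F [ 0.39 -0.21 -0.61] M [ 0.049  0.025 -0.031] w 0.0219 q [ 0.33  0.44 -0.68  1.77  0.31  1.04 -0.56]
tool delta [ 0.0021 -0.0003  0.0214] spin -0.02
```

View pics/s8.png

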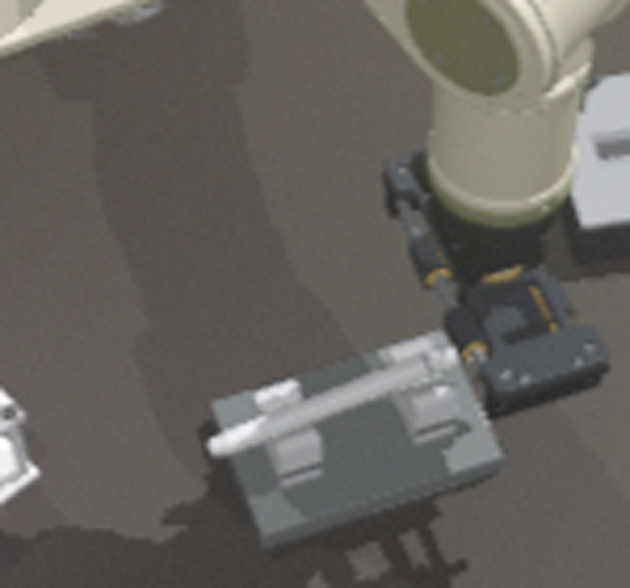

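>>> arm_command:
  increments:
    - {"gripper": 0,"dx": 0.001,"dy": 0,"dz": 0.004,"spin": 0}
    - {"gripper": 0,"dx": 0.001,"dy": 0,"dz": 0.004,"spin": 0}
    - {"gripper": 0,"dx": 0,"dy": 0,"dz": 0.004,"spin": 0}
    - {"gripper": 0,"dx": 0,"dy": 0,"dz": 0.003,"spin": 0}
    - {"gripper": 0,"dx": 0,"dy": 0,"dz": 0.002,"spin": 0}
    - {"gripper": 0,"dx": 0,"dy": 0,"dz": 0.002,"spin": 0}
    - {"gripper": 0,"dx": 0,"dy": 0,"dz": 0.001,"spin": 0}
    - {"gripper": 0,"dx": 0,"dy": 0,"dz": 0,"spin": 0}
  grip_force: 9

```text
time: 14.6
ee_pos: [0.5604, 0.0847, 0.0399]
eef_rot: [0.742, 0.671, 0.0, 0.0]
ft_force: [-0.9, 1.3, 2.9]
width: 0.0215
```

```bash
python3 -c "
from h import *
st()
im=cams.camera('scene'); crop(im,240,120,150,140,4.2,'pics/s9.png')
im=cams.camera('top'); crop(im,270,180,110,80,7,'pics/t9.png')
go(bw(0,.0913,.0386),84.2)"
```

```text
t 14.6 p [0.5604 0.0847 0.0399] alpha 84.21 tilt 0.02 F [-0.93  1.35  2.94] M [ 0.218  0.165 -0.113] w 0.0215 q [ 0.32  0.47 -0.67  1.78  0.34  1.01 -0.58]
t 14.7 p [0.5604 0.0846 0.0399] alpha 84.21 tilt 0.02 F [-1.69  2.1   4.53] M [ 0.281  0.203 -0.05 ] w 0.0217 q [ 0.32  0.47 -0.67  1.78  0.34  1.01 -0.58]
tool delta [-0.0003 -0.0001  0.0013] spin 0.01
```

View pics/s9.png

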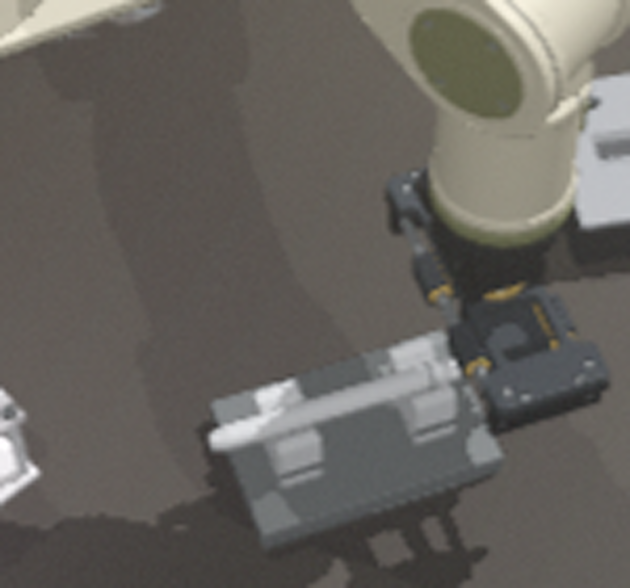

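View pics/t9.png

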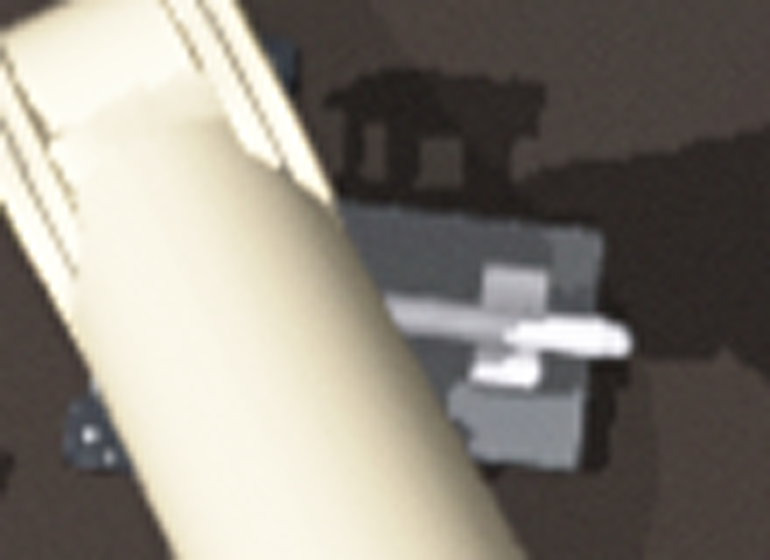

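>>> arm_command:
  increments:
    - {"gripper": 27,"dx": 0,"dy": 0,"dz": 0,"spin": 0}
    - {"gripper": 30,"dx": 0,"dy": 0,"dz": 0,"spin": 0}
    - {"gripper": 40,"dx": 0,"dy": 0,"dz": 0,"spin": 0}
    - {"gripper": 55,"dx": 0,"dy": 0,"dz": 0,"spin": 0}
    - {"gripper": 60,"dx": 0,"dy": 0,"dz": 0,"spin": 0}
    - {"gripper": 60,"dx": 0,"dy": 0,"dz": -0.01,"spin": 0}
    - {"gripper": 60,"dx": 0,"dy": 0,"dz": -0.03,"spin": 0}
    - {"gripper": 60,"dx": 0,"dy": 0,"dz": -0.04,"spin": 0}
  grip_force: 9

```text
time: 15.7
ee_pos: [0.5598, 0.0844, 0.1206]
eef_rot: [0.742, 0.671, -0.0, -0.0]
ft_force: [1.1, -0.5, 0.6]
width: 0.052
```

```bash
python3 -c "
from h import *
st()
im=cams.camera('scene'); crop(im,240,120,150,140,4.2,'pics/s10.png')
print('exp tip top',proj('top',bw(0,-.1,.0573)), 'scene crop',[(proj('scene',bw(0,y,.0573))[0]-[240,120])*4.2 for y in(-.1,.1)])
go(bw(0,0,.12),84.2)"
```

```text
t 15.7 p [0.5598 0.0844 0.1206] alpha 84.22 tilt 0.07 F [ 1.13 -0.51  0.57] M [-0.022 -0.18   0.012] w 0.052 q [ 0.36  0.37 -0.71  1.71  0.26  1.15 -0.52]
exp tip top [[359.33056438 228.15128568]] scene crop [array([210.41110272, 443.63047546]), array([496.98554847, 352.5106656 ])]
t 15.75 p [0.5626 0.0854 0.1265] alpha 84.23 tilt 0.37 F [3.26 1.62 4.87] M [ 0.092 -0.274 -0.021] w 0.052 q [ 0.36  0.36 -0.71  1.71  0.26  1.16 -0.52]
tool delta [-0.0926 -0.0023  0.0064] spin 0.03
```

View pics/s10.png

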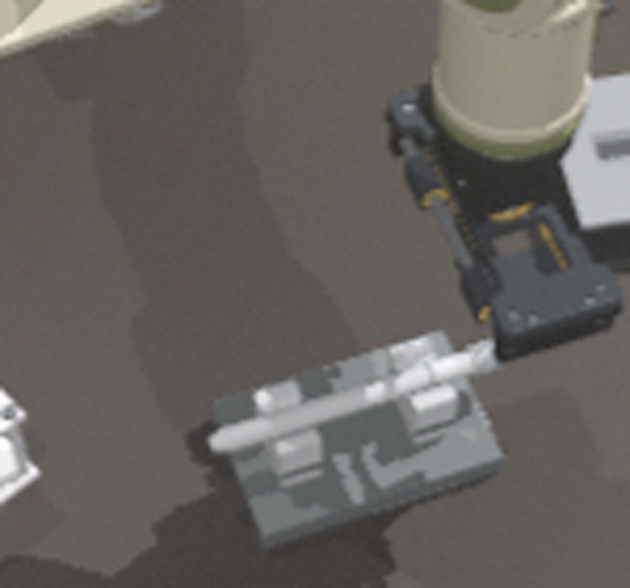

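The logger lies in both grooves, tip at crop (212,440) and cap end at (492,352), against (210,444) and (497,353) expected. It is seated and centred. Moving over its middle.

>>> arm_command:
  increments:
    - {"gripper": 60,"dx": 0,"dy": 0,"dz": -0.02,"spin": 0}
    - {"gripper": 60,"dx": -0.015,"dy": 0,"dz": 0,"spin": 0}
    - {"gripper": 60,"dx": -0.025,"dy": 0,"dz": 0,"spin": 0}
    - {"gripper": 60,"dx": -0.025,"dy": 0,"dz": 0,"spin": 0}
    - {"gripper": 60,"dx": -0.02,"dy": 0,"dz": 0,"spin": 0}
    - {"gripper": 60,"dx": -0.008,"dy": 0,"dz": 0,"spin": 0}
    - {"gripper": 60,"dx": 0,"dy": 0,"dz": 0,"spin": 0}
    - {"gripper": 60,"dx": 0,"dy": 0,"dz": 0,"spin": 0}
  grip_force: 9

```text
time: 16.75
ee_pos: [0.5508, -0.0072, 0.1395]
eef_rot: [0.742, 0.671, 0.0, -0.0]
ft_force: [-0.2, -0.0, 0.3]
width: 0.052
```

```bash
python3 -c "
from h import *
st()
im=cams.camera('scene'); cv2.imwrite('pics/s11f.png',im[:,:,::-1]);crop(im,270,170,100,80,7.5,'pics/s11.png')
im=cams.camera('top'); cv2.imwrite('pics/t11f.png',im[:,:,::-1]);crop(im,280,190,100,60,7.5,'pics/t11.png')
print([(proj('top',bw(0,y,.0573))[0]-[280,190])*7.5 for y in(-.1,.1)], 'scene crop',[(proj('scene',bw(0,y,.0573))[0]-[270,170])*7.5 for y in(-.1,.1)])
go(bw(0,0,.0386),84.2)"
```

```text
t 16.75 p [ 0.5508 -0.0072  0.1395] alpha 84.26 tilt 0.02 F [-0.18 -0.03  0.26] M [ 0.009 -0.073 -0.032] w 0.052 q [ 0.51  0.31 -0.68  1.74  0.21  1.17 -0.33]
[array([594.97923286, 286.13464264]), array([114.50957276, 229.53418556])] scene crop [array([150.734112 , 417.1972776]), array([662.47419369, 254.48333142])]
t 16.85 p [ 0.5509 -0.0072  0.1396] alpha 84.28 tilt 0.02 F [ 0.22  0.48 -0.18] M [-0.008 -0.05   0.028] w 0.0524 q [ 0.51  0.31 -0.68  1.74  0.21  1.17 -0.33]
tool delta [7.00e-04 1.00e-04 1.01e-01] spin 0.08
```

View pics/s11.png

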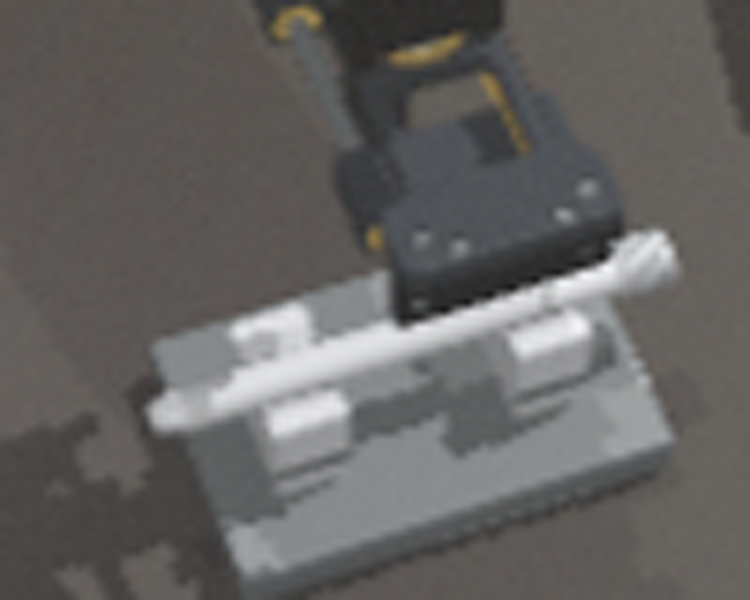

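View pics/t11.png

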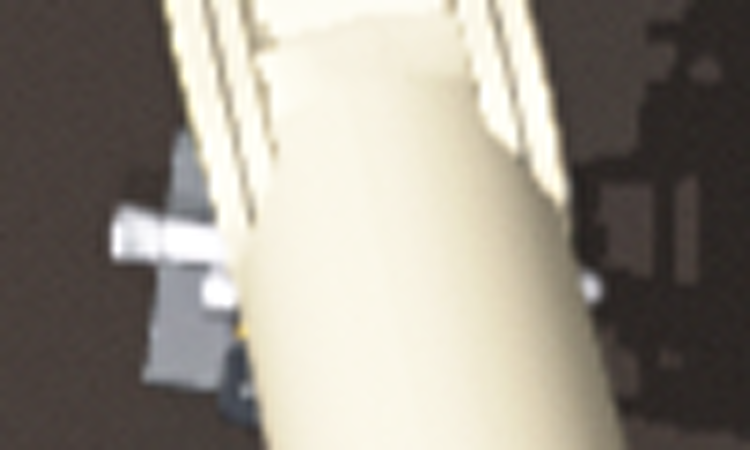

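Ends in the top crop are at (112,236) and (602,287), so the logger is centred to about 1 mm and level. Descending to grip the middle.

>>> arm_command:
  increments:
    - {"gripper": 60,"dx": 0,"dy": 0,"dz": 0.015,"spin": 0}
    - {"gripper": 60,"dx": 0,"dy": 0,"dz": 0.02,"spin": 0}
    - {"gripper": 60,"dx": 0,"dy": 0,"dz": 0.02,"spin": 0}
    - {"gripper": 60,"dx": 0,"dy": 0,"dz": 0.018,"spin": 0}
    - {"gripper": 60,"dx": 0,"dy": 0,"dz": 0.015,"spin": 0}
    - {"gripper": 60,"dx": 0,"dy": 0,"dz": 0.01,"spin": 0}
    - {"gripper": 60,"dx": 0,"dy": 0,"dz": 0.003,"spin": 0}
    - {"gripper": 60,"dx": 0,"dy": 0,"dz": 0,"spin": 0}
  grip_force: 9

```text
time: 17.85
ee_pos: [0.5511, -0.0081, 0.0389]
eef_rot: [0.742, 0.67, 0.0, 0.0]
ft_force: [0.7, -0.6, 0.0]
width: 0.052
```

```bash
python3 -c "
from h import *
go(bw(0,0,.0386),84.2)"
```

```text
t 17.85 p [ 0.5511 -0.0081  0.0389] alpha 84.2 tilt 0.03 F [ 0.68 -0.63  0.03] M [-0.044 -0.125 -0.016] w 0.052 q [ 0.47  0.43 -0.64  1.82  0.3   0.99 -0.4 ]
tool delta [ 0.0016 -0.0003  0.0003] spin 0.00
```

>>> arm_command:
  increments:
    - {"gripper": 40,"dx": 0.001,"dy": 0,"dz": 0,"spin": 0}
    - {"gripper": 30,"dx": 0,"dy": 0,"dz": 0,"spin": 0}
    - {"gripper": 25,"dx": 0,"dy": 0,"dz": 0,"spin": 0}
    - {"gripper": 20,"dx": 0,"dy": 0,"dz": 0,"spin": 0}
    - {"gripper": 17,"dx": 0,"dy": 0,"dz": 0,"spin": 0}
    - {"gripper": 10,"dx": 0,"dy": 0,"dz": 0,"spin": 0}
    - {"gripper": 0,"dx": 0,"dy": 0,"dz": 0,"spin": 0}
    - {"gripper": 0,"dx": 0,"dy": 0,"dz": 0,"spin": 0}
  grip_force: 10

```text
time: 18.85
ee_pos: [0.5505, -0.0071, 0.0385]
eef_rot: [0.742, 0.67, -0.0, -0.0]
ft_force: [-5.3, 0.4, 3.4]
width: 0.0155
```

>>> arm_command:
  increments:
    - {"gripper": 0,"dx": 0,"dy": 0,"dz": 0,"spin": 0}
    - {"gripper": 0,"dx": 0,"dy": 0,"dz": 0,"spin": 0}
    - {"gripper": 0,"dx": 0,"dy": 0,"dz": -0.005,"spin": 0}
    - {"gripper": 0,"dx": 0,"dy": 0,"dz": -0.01,"spin": 0}
    - {"gripper": 0,"dx": 0,"dy": 0,"dz": -0.02,"spin": 0}
    - {"gripper": 0,"dx": 0,"dy": 0,"dz": -0.02,"spin": 0}
    - {"gripper": 0,"dx": 0,"dy": 0,"dz": -0.02,"spin": 0}
    - {"gripper": 0,"dx": 0,"dy": 0,"dz": -0.015,"spin": 0}
  grip_force: 40

```text
time: 19.85
ee_pos: [0.5514, -0.0071, 0.1305]
eef_rot: [0.742, 0.67, 0.0, 0.001]
ft_force: [-0.4, 0.1, -1.6]
width: 0.0145
```

```bash
python3 -c "
from h import *
st()
im=cams.camera('scene'); crop(im,260,110,120,140,4.2,'pics/s12.png')
p=read_state()['ee_pos']+[0,0,.0187]; Y=bw(0,1,0)-bw(0,0,0)
print([(proj('scene',p+Y*k)[0]-[260,110])*4.2 for k in(-.1,.1)])
go(np.r_[TR[0],.14],74.3)"
```

```text
t 19.85 p [ 0.5514 -0.0071  0.1305] alpha 84.2 tilt 0.09 F [-0.43  0.07 -1.57] M [-0.013 -0.081  0.007] w 0.0145 q [ 0.51  0.32 -0.68  1.75  0.22  1.15 -0.33]
[array([117.06571713, 407.82603995]), array([421.09466187, 313.53510863])]
t 19.9 p [ 0.5522 -0.007   0.132 ] alpha 84.2 tilt 0.2 F [ 1.2  -0.09  1.06] M [ 0.025 -0.189 -0.01 ] w 0.0152 q [ 0.51  0.31 -0.68  1.74  0.22  1.16 -0.33]
tool delta [ 0.3408 -0.1288 -0.0084] spin 9.90
```

View pics/s12.png

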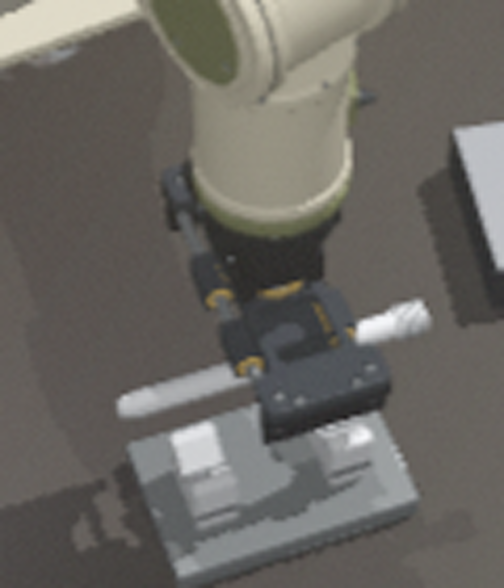

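The logger is held level: tip at crop (120,408), cap end at (425,317), both within about 1 px of prediction. Moving to the tray.

>>> arm_command:
  increments:
    - {"gripper": 0,"dx": 0.02,"dy": -0.0076,"dz": 0,"spin": 0}
    - {"gripper": 0,"dx": 0.04,"dy": -0.0151,"dz": 0,"spin": 0}
    - {"gripper": 0,"dx": 0.055,"dy": -0.0208,"dz": 0,"spin": 0}
    - {"gripper": 0,"dx": 0.055,"dy": -0.0208,"dz": 0,"spin": 0}
    - {"gripper": 0,"dx": 0.055,"dy": -0.0208,"dz": 0,"spin": 0}
    - {"gripper": 0,"dx": 0.055,"dy": -0.0208,"dz": 0,"spin": 0}
    - {"gripper": 0,"dx": 0.04,"dy": -0.0151,"dz": 0,"spin": 0}
    - {"gripper": 0,"dx": 0.02,"dy": -0.0078,"dz": 0,"spin": 0}
  grip_force: 40

```text
time: 20.9
ee_pos: [0.454, 0.3478, 0.128]
eef_rot: [0.74, 0.672, -0.0, -0.001]
ft_force: [-0.4, 0.1, -2.1]
width: 0.0147
```

>>> arm_command:
  increments:
    - {"gripper": 0,"dx": 0,"dy": 0,"dz": 0,"spin": 2}
    - {"gripper": 0,"dx": 0,"dy": 0,"dz": 0,"spin": 3}
    - {"gripper": 0,"dx": 0,"dy": 0,"dz": 0,"spin": 3}
    - {"gripper": 0,"dx": 0,"dy": 0,"dz": 0,"spin": 1.9}
    - {"gripper": 0,"dx": 0,"dy": 0,"dz": 0,"spin": 0}
    - {"gripper": 0,"dx": 0,"dy": 0,"dz": 0,"spin": 0}
    - {"gripper": 0,"dx": 0,"dy": 0,"dz": 0,"spin": 0}
    - {"gripper": 0,"dx": 0,"dy": 0,"dz": 0,"spin": 0}
  grip_force: 40

```text
time: 21.9
ee_pos: [0.4572, 0.3441, 0.1286]
eef_rot: [0.797, 0.604, -0.0, 0.0]
ft_force: [-0.6, 0.5, -1.6]
width: 0.0151
```

```bash
python3 -c "
from h import *
im=cams.camera('scene'); crop(im,350,70,130,130,4.5,'pics/s13.png')
im=cams.camera('top'); crop(im,150,190,130,110,5.3,'pics/t13.png')
p=read_state()['ee_pos']+[0,0,.0187]; Y=bw(0,1,0,TR)-bw(0,0,0,TR)
print([(proj('scene',p+Y*k)[0]-[350,70])*4.5 for k in(-.1,.1)],[(proj('top',p+Y*k)[0]-[150,190])*5.3 for k in(-.1,.1)])
go(np.r_[TR[0],.0133],74.3)"
```

```text
[array([161.45214642, 278.50825652]), array([465.29600613, 233.95672093])] [array([465.26748165, 365.90254954]), array([124.44121285, 260.1430476 ])]
t 22.0 p [0.4572 0.3442 0.1286] alpha 74.31 tilt 0.0 F [-0.63 -0.4  -0.8 ] M [-0.051 -0.077 -0.021] w 0.0147 q [-0.07  0.4  -0.8   1.69  0.3   1.18 -1.22]
tool delta [0.0012 0.001  0.1153] spin 0.01
```

View pics/s13.png

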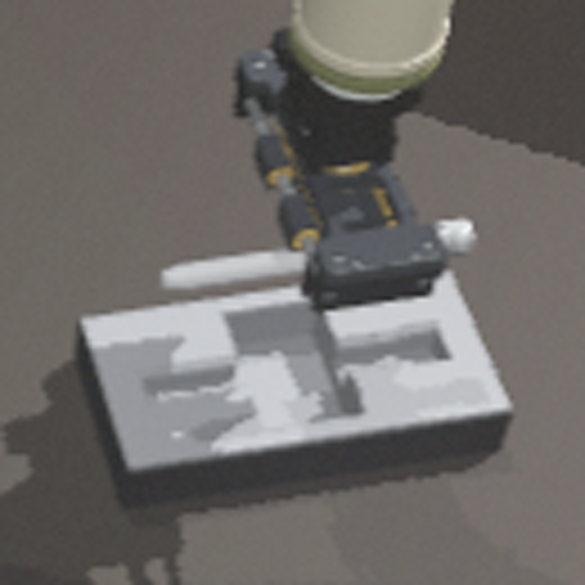

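View pics/t13.png

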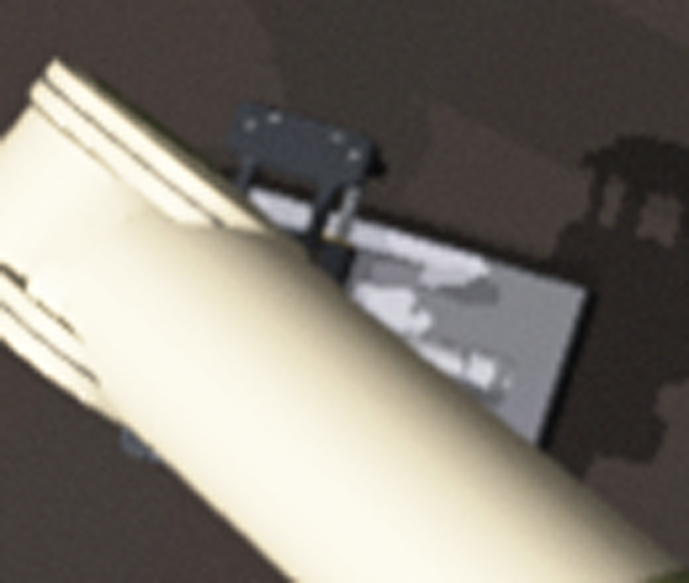

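```bash
python3 -c "
from h import *
im=cv2.imread('pics/scene0.png'); x0,y0,k=360,120,6
c=cv2.resize(im[y0:y0+65,x0:x0+110],None,fx=k,fy=k,interpolation=cv2.INTER_CUBIC)
it=cv2.imread('pics/top0.png'); X0,Y0=163,215
d=cv2.resize(it[Y0:Y0+75,X0:X0+105],None,fx=k,fy=k,interpolation=cv2.INTER_CUBIC)
def ln(img,n,o,pts,z):
    P=[tuple(((proj(n,bw(a/1000,b/1000,z,TR))[0]-o+.5)*k).round().astype(int).tolist()) for a,b in pts]
    for i in range(len(P)): cv2.line(img,P[i],P[(i+1)%len(P)],(0,0,255),1)
for img,n,o in((c,'scene',(x0,y0)),(d,'top',(X0,Y0))):
    o=np.array(o)
    ln(img,n,o,[(-65,-130),(65,-130),(65,130),(-65,130)],.044)
    ln(img,n,o,[(-52,-35),(52,-35),(52,35),(-52,35)],.044)
    ln(img,n,o,[(-9.75,-103),(9.75,-103),(9.75,-35),(-9.75,-35)],.044)
    ln(img,n,o,[(-13,76),(13,76),(13,104),(-13,104)],.044)
cv2.imwrite('pics/o1.png',c);cv2.imwrite('pics/o2.png',d)"
```

```text
(no output)
```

View pics/o1.png

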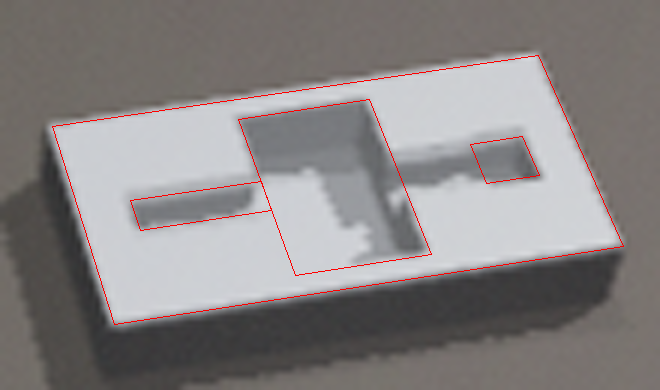

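View pics/o2.png

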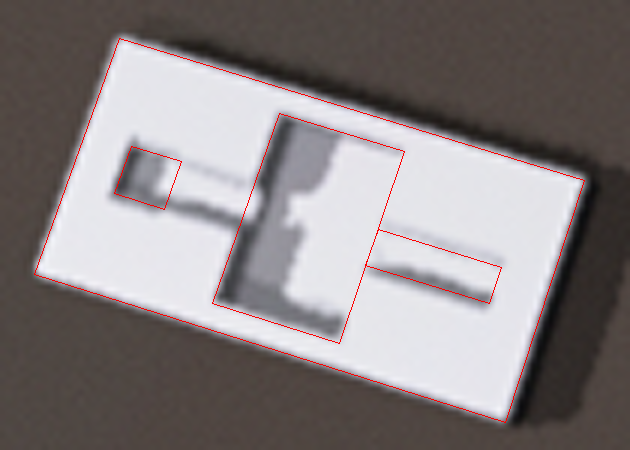

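The overlay fits the tray within about 1 px in both views, with the cap pocket at the +y end, so the pose is good. Lowering.

>>> arm_command:
  increments:
    - {"gripper": 0,"dx": 0.0012,"dy": 0.001,"dz": 0.005,"spin": 0}
    - {"gripper": 0,"dx": 0,"dy": 0,"dz": 0.015,"spin": 0}
    - {"gripper": 0,"dx": 0,"dy": 0,"dz": 0.02,"spin": 0}
    - {"gripper": 0,"dx": 0,"dy": 0,"dz": 0.02,"spin": 0}
    - {"gripper": 0,"dx": 0,"dy": 0,"dz": 0.015,"spin": 0}
    - {"gripper": 0,"dx": 0,"dy": 0,"dz": 0.008,"spin": 0}
    - {"gripper": 0,"dx": 0,"dy": 0,"dz": 0.002,"spin": 0}
    - {"gripper": 0,"dx": 0,"dy": 0,"dz": 0,"spin": 0}
  grip_force: 30

```text
time: 23.0
ee_pos: [0.4587, 0.3453, 0.044]
eef_rot: [0.797, 0.604, 0.0, 0.0]
ft_force: [-0.7, -0.0, -1.2]
width: 0.0149
```

```bash
python3 -c "
from h import *
im=cams.camera('scene'); crop(im,360,110,110,75,6.8,'pics/s14.png')
p=read_state()['ee_pos']+[0,0,.0187]; Y=bw(0,1,0,TR)-bw(0,0,0,TR)
print([(proj('scene',p+Y*k)[0]-[360,110])*6.8 for k in(-.1,.1)])
go(np.r_[TR[0],.0133],74.3)"
```

```text
[array([160.89268995, 280.21145908]), array([598.78560395, 214.5418387 ])]
t 23.05 p [0.4588 0.3453 0.0442] alpha 74.3 tilt 0.05 F [ 0.04  0.36 -1.04] M [-0.03  -0.063  0.008] w 0.0153 q [-0.12  0.5  -0.75  1.76  0.39  1.04 -1.28]
tool delta [-0.0004 -0.0002  0.0309] spin -0.00
```

View pics/s14.png

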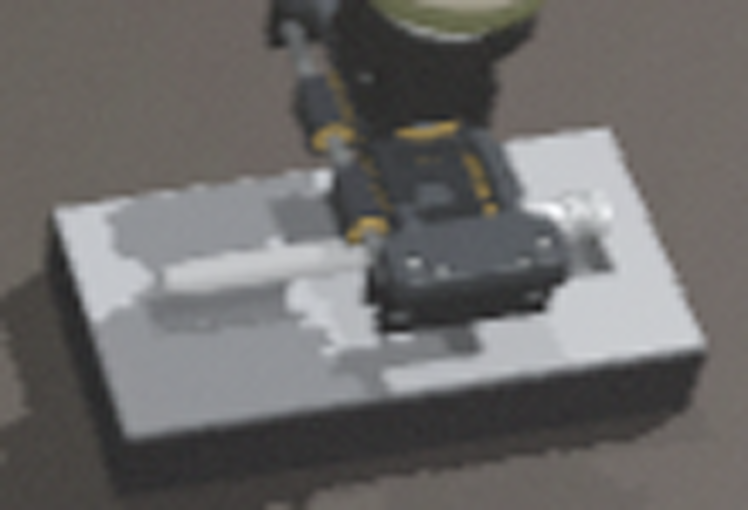

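>>> arm_command:
  increments:
    - {"gripper": 0,"dx": 0,"dy": 0,"dz": 0.005,"spin": 0}
    - {"gripper": 0,"dx": 0,"dy": 0,"dz": 0.005,"spin": 0}
    - {"gripper": 0,"dx": 0,"dy": 0,"dz": 0.005,"spin": 0}
    - {"gripper": 0,"dx": 0,"dy": 0,"dz": 0.005,"spin": 0}
    - {"gripper": 0,"dx": 0,"dy": 0,"dz": 0.004,"spin": 0}
    - {"gripper": 0,"dx": 0,"dy": 0,"dz": 0.003,"spin": 0}
    - {"gripper": 0,"dx": 0,"dy": 0,"dz": 0.002,"spin": 0}
    - {"gripper": 0,"dx": 0,"dy": 0,"dz": 0,"spin": 0}
  grip_force: 20

```text
time: 24.05
ee_pos: [0.4584, 0.345, 0.0145]
eef_rot: [0.797, 0.604, -0.0, 0.0]
ft_force: [0.0, 0.1, -1.1]
width: 0.0151
```

```bash
python3 -c "
from h import *
im=cams.camera('scene'); crop(im,360,110,110,75,6.8,'pics/s15.png')
p=read_state()['ee_pos']+[0,0,.0187]; Y=bw(0,1,0,TR)-bw(0,0,0,TR)
print([(proj('scene',p+Y*k)[0]-[360,110])*6.8 for k in(-.1,.1)])
go(np.r_[TR[0],.0133],74.3)"
```

```text
[array([153.75425048, 322.32631605]), array([584.62283125, 257.24936523])]
t 24.1 p [0.4585 0.3451 0.0146] alpha 74.31 tilt 0.0 F [-0.48 -0.08 -1.04] M [-0.023 -0.084  0.011] w 0.0152 q [-0.14  0.54 -0.73  1.77  0.42  0.99 -1.3 ]
tool delta [-0.0001  0.      0.0013] spin 0.01
```

View pics/s15.png

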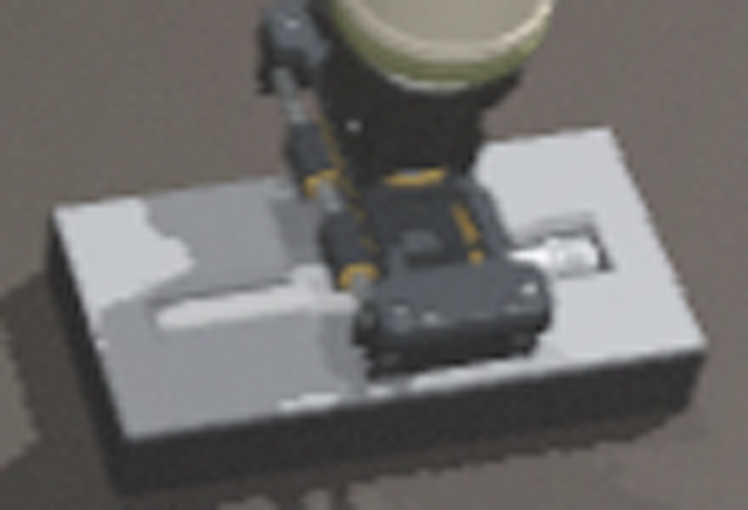

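The logger is in the recess with its cap in the pocket at crop (572,255), still carried. Lowering the last millimetres.

>>> arm_command:
  increments:
    - {"gripper": 0,"dx": 0,"dy": 0,"dz": 0.0005,"spin": 0}
    - {"gripper": 0,"dx": 0,"dy": 0,"dz": 0.0005,"spin": 0}
    - {"gripper": 0,"dx": 0,"dy": 0,"dz": 0.0005,"spin": 0}
    - {"gripper": 0,"dx": 0,"dy": 0,"dz": 0.0003,"spin": 0}
    - {"gripper": 0,"dx": 0,"dy": 0,"dz": 0,"spin": 0}
    - {"gripper": 0,"dx": 0,"dy": 0,"dz": 0,"spin": 0}
    - {"gripper": 0,"dx": 0,"dy": 0,"dz": 0,"spin": 0}
    - {"gripper": 0,"dx": 0,"dy": 0,"dz": 0,"spin": 0}
  grip_force: 12

```text
time: 25.1
ee_pos: [0.4585, 0.3451, 0.0133]
eef_rot: [0.797, 0.604, 0.0, 0.0]
ft_force: [-2.0, -2.2, 6.0]
width: 0.0156
```

```bash
python3 -c "
from h import *
go(np.r_[TR[0],.0133],74.3)"
```

```text
t 25.1 p [0.4585 0.3451 0.0133] alpha 74.3 tilt 0.02 F [-2.05 -2.17  5.97] M [-0.481  0.332  0.023] w 0.0156 q [-0.14  0.54 -0.73  1.77  0.42  0.99 -1.3 ]
tool delta [-0.0001 -0.     -0.    ] spin 0.00
```

It touches down at exactly the nominal height (6 N). Releasing.

>>> arm_command:
  increments:
    - {"gripper": 20,"dx": 0,"dy": 0,"dz": -0.0003,"spin": 0}
    - {"gripper": 22,"dx": 0,"dy": 0,"dz": 0,"spin": 0}
    - {"gripper": 28,"dx": 0,"dy": 0,"dz": 0,"spin": 0}
    - {"gripper": 34,"dx": 0,"dy": 0,"dz": 0,"spin": 0}
    - {"gripper": 40,"dx": 0,"dy": 0,"dz": 0,"spin": 0}
    - {"gripper": 40,"dx": 0,"dy": 0,"dz": 0,"spin": 0}
    - {"gripper": 40,"dx": 0,"dy": 0,"dz": 0,"spin": 0}
    - {"gripper": 40,"dx": 0,"dy": 0,"dz": 0,"spin": 0}
  grip_force: 5

```text
time: 26.1
ee_pos: [0.4585, 0.345, 0.0131]
eef_rot: [0.797, 0.604, 0.0, 0.0]
ft_force: [-0.9, -0.8, 0.4]
width: 0.035
```

>>> arm_command:
  increments:
    - {"gripper": 40,"dx": 0,"dy": 0,"dz": -0.005,"spin": 0}
    - {"gripper": 40,"dx": 0,"dy": 0,"dz": -0.015,"spin": 0}
    - {"gripper": 40,"dx": 0,"dy": 0,"dz": -0.03,"spin": 0}
    - {"gripper": 40,"dx": 0,"dy": 0,"dz": -0.04,"spin": 0}
    - {"gripper": 40,"dx": 0,"dy": 0,"dz": -0.04,"spin": 0}
    - {"gripper": 40,"dx": 0,"dy": 0,"dz": -0.04,"spin": 0}
    - {"gripper": 40,"dx": 0,"dy": 0,"dz": -0.03,"spin": 0}
    - {"gripper": 40,"dx": 0,"dy": 0,"dz": -0.01,"spin": 0}
  grip_force: 5

```text
time: 27.1
ee_pos: [0.4588, 0.3458, 0.2259]
eef_rot: [0.797, 0.604, 0.002, 0.0]
ft_force: [0.2, -0.4, -0.4]
width: 0.0347
```

>>> arm_command:
  increments:
    - {"gripper": 40,"dx": -0.02,"dy": -0.01,"dz": 0,"spin": 0}
    - {"gripper": 40,"dx": -0.04,"dy": -0.01,"dz": 0,"spin": 0}
    - {"gripper": 40,"dx": -0.05,"dy": 0,"dz": 0,"spin": 0}
    - {"gripper": 40,"dx": -0.05,"dy": 0,"dz": 0,"spin": 0}
    - {"gripper": 40,"dx": -0.05,"dy": 0,"dz": 0,"spin": 0}
    - {"gripper": 40,"dx": -0.04,"dy": 0,"dz": 0,"spin": 0}
    - {"gripper": 40,"dx": -0.02,"dy": 0,"dz": 0,"spin": 0}
    - {"gripper": 40,"dx": 0,"dy": 0,"dz": 0,"spin": 0}
  grip_force: 5

```text
time: 28.1
ee_pos: [0.3657, 0.0894, 0.2228]
eef_rot: [0.798, 0.603, -0.0, 0.0]
ft_force: [0.2, 0.3, -0.1]
width: 0.0346
```

```bash
python3 -c "
from h import *
st()
im=cams.camera('scene'); cv2.imwrite('pics/s16f.png',im[:,:,::-1]); crop(im,360,110,110,75,6.8,'pics/s16.png')
im=cams.camera('top'); cv2.imwrite('pics/t16f.png',im[:,:,::-1]);crop(im,155,205,120,90,6.2,'pics/t16.png')
q=[bw(0,y,.032,TR) for y in(-.1,.1)]
print([(proj('scene',p)[0]-[360,110])*6.8 for p in q],[(proj('top',p)[0]-[155,205])*6.2 for p in q])"
```

```text
t 28.1 p [0.3657 0.0894 0.2228] alpha 74.16 tilt 0.04 F [ 0.17  0.35 -0.12] M [-0.011 -0.082  0.024] w 0.0346 q [ 0.36 -0.23 -0.62  2.02 -0.14  1.32 -0.48]
[array([153.38243528, 324.32603763]), array([583.9470832 , 259.27313659])] [array([556.8540558 , 353.63199865]), array([187.97737163, 239.22482995])]
```

View pics/s16.png

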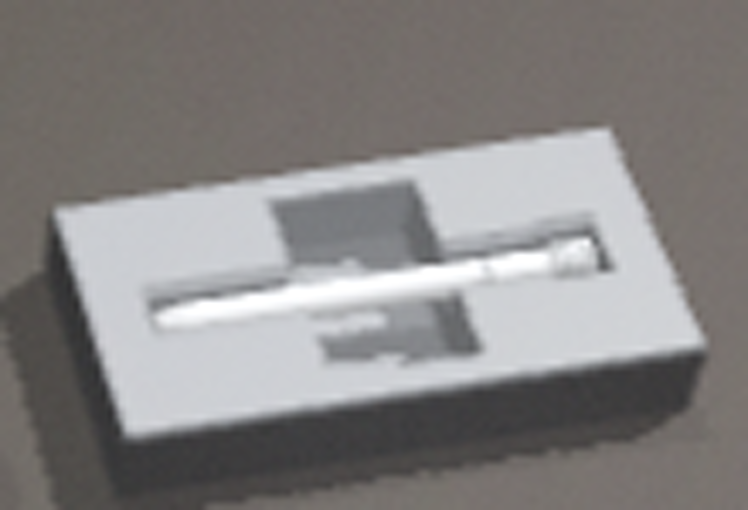

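View pics/t16.png

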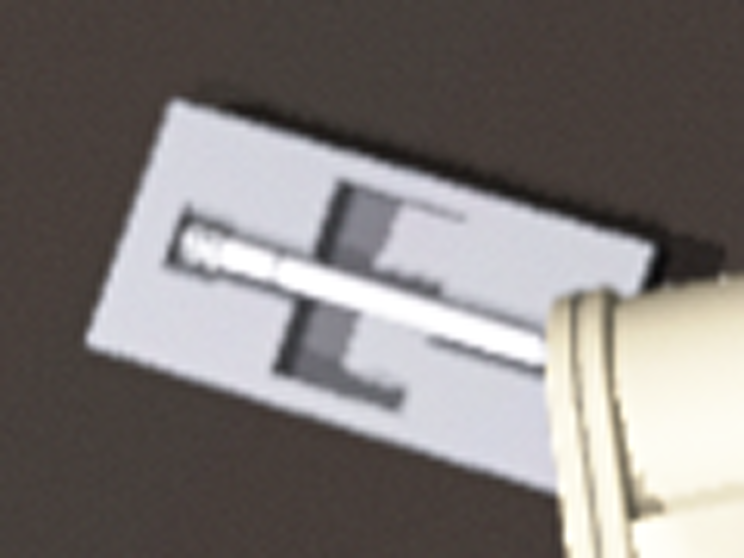

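View pics/s16f.png

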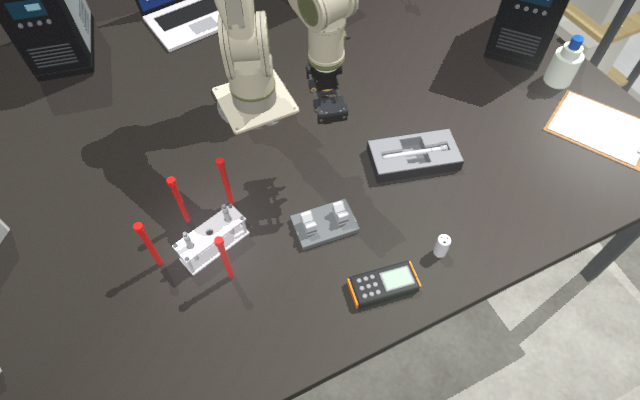

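The logger lies in the recess with its cap inside the pocket. The tip is at crop (155,322) and the cap end at (590,255), against (153,324) and (584,259) expected. The shorts, posts, readout and insert look unmoved, and the gripper is clear.

```bash
python3 -c "
from bench import job
print(job.close_job())"
```

```text
the job is handed in; nothing more can be done
None
```

The long logger is home in the fitted tray, lying down with its cap in the wide pocket, and I handed the job in at about 28 s of the 61 s allowed.

**Steps:** I lifted it out of the middle rack hole by its cap at 40 N. With a light 9 N pinch I swivelled it down over the outer edge of the first V-block until it lay across both blocks, and let it settle there. I then picked it up by its middle and lowered it into the recess.

**On the V-blocks:** it was centred to about 1 mm and level before I picked it up again.

**In the tray:** it touched down at the nominal height with about 6 N before I let go. In the last scene picture both ends are within about 1 px of the computed home position. In the last top view the arm hid the tip end, so only the cap end was checked there.

**Everything else:** the short loggers, readout, well insert and red posts look where they were in the last scene picture, judged by eye. The highest wrist force I read was about 6.7 N.

No check failed. The one disagreement came before the first grasp, when the gripper was about 6 mm off after its descent. I corrected that before closing the fingers.

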